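Make up a fixing kit in the shadow tray

TASK

Make up the fixing kit: lay the long flat plate, the short wide U bracket and the long slender bolt in the low tray, each flat on the pad that shows its own outline, centred on the outline and in line with it (either end may lead; the U bracket with its open side up). Leave their look-alikes, the shorter plate, the longer narrow U bracket and the short stout bolt, where they lie.

Things in the scene. Friction and masses are not known exactly. Their poses are not given: they have to be found in the camera images.
- long_plate_center (a point): The long flat drilled plate, plain grey metal, 35 x 110 x 8 mm, lying flat, two holes. Origin at its centre, half-way up. x across its width (35), y along its length (110), z up. About 80 g. Belongs in the kit.
- short_plate_center (a point): The short flat drilled plate, plain grey metal, 30 x 90 x 8 mm, three holes, lying flat. Origin at its centre, half-way up. x across its width, y along its length, z up. A look-alike: stays where it is.
- wide_bracket_center (a point): The short, wide U bracket (channel open at the top), plain grey metal, 75 mm long, 40 mm wide over the two side walls, 30 mm high, walls 3 mm. Origin at its centre, half-way up. x along its length (75), y across it from wall to wall (40), z up. About 60 g. Belongs in the kit.
- narrow_bracket_center (a point): The long, narrow U bracket (channel open at the top), plain grey metal, 90 mm long, 32 mm wide, 26 mm high. Origin at its centre, half-way up. x along its length, y across it, z up. A look-alike: stays where it is.
- long_bolt_center (a point): The long, slender hexagon-head bolt, plain grey metal, lying down, 60 mm long, 19 mm over the head, 16 mm high. Origin at its centre, half-way up. y along its length (60), x across it (grips 16 mm wide), z up. About 40 g. Belongs in the kit.
- stout_bolt_center (a point): The short, stout hexagon-head bolt, plain grey metal, lying down, 45 mm long, 23 mm over the head, 20 mm high. Origin at its centre, half-way up. y along its length, x across it, z up. A look-alike: stays where it is.
- pad_plate_center (a point): Pad with the grey outline of the long plate (a 110 x 35 mm rectangle with two black dots). Fixed; one of three black pads, 134 x 88 mm, side by side in random order in a low grey tray (148 x 286 mm outside, wall 5 mm thick, rim 18 mm above the bench). The point is the centre of the outline on the pad's top face, 8 mm above the bench; x runs along the outline's length, y across it, z up.
- pad_bracket_center (a point): Pad with the grey outline of the wide U bracket (a 75 x 40 mm rectangle with a black line along each long edge). Fixed; one of three black pads, 134 x 88 mm, side by side in random order in a low grey tray (148 x 286 mm outside, wall 5 mm thick, rim 18 mm above the bench). The point is the centre of the outline on the pad's top face, 8 mm above the bench; x runs along the outline's length, y across it, z up.
- pad_bolt_center (a point): Pad with the grey outline of the long bolt (60 mm long: a slim shank 10 mm wide with a 19 mm wide head). Fixed; one of three black pads, 134 x 88 mm, side by side in random order in a low grey tray (148 x 286 mm outside, wall 5 mm thick, rim 18 mm above the bench). The point is the centre of the outline on the pad's top face, 8 mm above the bench; x runs along the outline's length, y across it, z up.

How it is judged:
By the outcome, as a careful person would: the job done as asked, in the order asked, and still so for the second after the job is handed in, with the robot touching nothing.
It also fails if it takes over 83 s, if anything falls off the work surface, if the arm or the gripper's body presses on something with over 40 N, if the wrist force passes 120 N, or if a joint passes its speed limit or range.

ROBOT

A 6-joint arm with a two-finger parallel gripper is mounted at the origin on the work surface; the furniture and walls round the work are solid. World frame = base frame: x ahead of the robot, y to its left, z up, the work surface at z = 0. Lengths are in m, angles in rad, forces in N, time in s.
With the tool pointing down it reaches from about 0.375 to 0.9 m from the base axis. Payload 3.1 kg.
Tool frame: the origin (TCP) lies midway between the tips of the shut fingers; the grasp point (between the pads) lies 19 mm behind it; z points along the fingers, y is the direction in which the jaws open and shut (so a half turn about z gives the same grasp; the last joint's range is limited). The gripper opens to 85 mm and grips with 20 to 120 N. Pads are 22 mm wide; open, the fingers measure 114 mm over their backs; the gripper's body (76 mm by 85 mm) begins 54 mm behind the grasp point. The pads swing forward as they close: fully open they stand 13 mm farther back than shut.
Start: joints at [-0.178, 0.527, 1.433, -0, 1.181, -0.178], TCP at [0.625, 0, 0.231] pointing down, gripper open.
Joint ranges: [-3.08, 3.08], [-0.75, 2.2], [0.22, 2.44], [-1.43, 4.57], [0, 2.65], [-2.85, 2.85]. Speed limits (rad/s): [2.79, 2.79, 3.14, 3.14, 3.14, 3.14].

INTERFACE

Orientations are given as a unit quaternion [x, y, z, w].
In Python, from station import manip gives the robot as it stands.
- The arm moves only by the tool servo_tool, never from a script. Its argument "motion" is a list of rows, each a list of 7 numbers: the shift along the tool's x, y, z in mm, then the turn, a rotation vector about the tool's x, y, z in rad, then the opening, from -1 (shut) to 1 (fully open), so that 0 is half open. In form: [[x, y, z, rx, ry, rz, hand], ...]. A call has 1 to 12 rows; each row shifts and turns the pose as measured when the row begins, along the tool's axes as they then stand; what a row does not reach is not made up. A row lasts 1/12 s, in which the tool goes at most 41.7 mm and 7.16 degrees, less where a joint would pass 70% of its speed; a pose out of reach is approached as far as the arm can. A call with a gripper value outside its range is refused whole. The fingers move at their own pace and stop on an object; "grip_force" is the grip in N (left out, the last holds). Time passes only in rows, so rows that do not move let the fingers close. It gives the time, the measured TCP pose, the force and the opening at its end, in the units of the state.
- manip.sense(): the state, without advancing time (a new reading comes with each control period).
- manip.snapshot(name): name is "scene" or "side" or "wrist"; returns a dict with "frame" (400x640x3 uint8, red, green, blue), "mtx" (3x3 intrinsics, pixels), "world_from_camera" (4x4, takes a point from camera to world coordinates). Camera axes: x right, y up, looking along -z (the intrinsics and any distortion apply to the point x, -y, -z); pixel columns grow to the right and rows downward; lengths in m; the calibration is good to about 2 mm. A picture is of the moment at which its call begins. There is no depth.
- manip.sign_off(): hands the job in, once; it reports no verdict.
The state is a dict: "t": time; "q": joint angles; "qd": joint speeds; "tau": joint torques, N m; "tcp_pos": TCP position; "tool_rot": TCP orientation; "force": force on the tool from outside, world axes, zero at the start; "ft_torque": the same for the moment, N m; "finger_gap": opening from 0.0 (shut) to 1.0 (fully open).
Only numpy, scipy, OpenCV 4.12 (cv2) and the standard library are available. Lean on these libraries where they do the work, as an engineer would, in place of code of your own. Each camera call takes 0.05 s, during which the arm holds its last target.

## Working session

There is one attempt and no reset: what is moved stays moved. The work goes in short steps, Python scripts to look and compute and a tool call to move; the robot and the scene stay as the last step left them, time stands still between calls to the robot, and variables do not carry over. Pictures are saved under pics/ and viewed, and the job is handed in when it is done.

Besides the shell and the picture viewer there is one more tool, called after ">>>" as a command line: name --pt "numbers of a row" for each row, then --argument value for the rest. servo_tool: Moves the arm, as the interface text tells. Its arguments: {"type":"object","properties":{"motion":{"type":"array"},"grip_force":{"type":"number"}},"required":["motion"]}

```bash
mkdir -p pics; ls
cat > h.py <<'E'
from station import manip
import cv2,numpy as np
def snap(n,f):
    s=manip.snapshot(n); cv2.imwrite('pics/'+f+'.png',s['frame'][:,:,::-1]); np.savez('pics/'+f+'.npz',**{k:v for k,v in s.items()}); return s
E
python3 - <<'E'
from h import *
for n in ['scene','side','wrist']:
    s=snap(n,n+'0'); print(n,s.keys(),s['mtx'],s['world_from_camera'].round(4).tolist())
print(manip.sense())
E
```

```text
pics
scene dict_keys(['frame', 'mtx', 'world_from_camera']) [[468.07241335   0.         322.72113481]
 [  0.         468.07241335 189.0587906 ]
 [  0.           0.           1.        ]] [[0.6274, 0.5663, -0.5345, -0.1464], [-0.7787, 0.4637, -0.4226, -0.576], [0.0085, 0.6813, 0.7319, 0.9466], [0.0, 0.0, 0.0, 1.0]]
side dict_keys(['frame', 'mtx', 'world_from_camera']) [[385.55890618   0.         319.21678632]
 [  0.         385.55890618 197.1436617 ]
 [  0.           0.           1.        ]] [[0.9855, 0.0658, -0.1564, 0.4034], [-0.1697, 0.3741, -0.9117, -0.8158], [-0.0015, 0.925, 0.3799, 0.367], [0.0, 0.0, 0.0, 1.0]]
wrist dict_keys(['frame', 'mtx', 'world_from_camera']) [[333.72892403   0.         313.5563974 ]
 [  0.         333.72892403 204.04932098]
 [  0.           0.           1.        ]] [[1.0, -0.0003, 0.0024, 0.6245], [-0.0004, 0.964, 0.266, 0.066], [-0.0023, -0.266, 0.964, 0.372], [0.0, 0.0, 0.0, 1.0]]
{'t': 0.15, 'q': array([-1.78500405e-01,  5.28275934e-01,  1.43359909e+00, -1.70677303e-05,
        1.18141144e+00, -1.78496069e-01]), 'qd': array([ 0.00032067, -0.0016214 , -0.00309176,  0.000408  , -0.00032523,
       -0.0001835 ]), 'tau': array([ 1.17890530e-03, -4.42742836e+01, -1.78276026e+01, -2.15643640e-04,
        5.61750654e-03, -9.84718270e-06]), 'tcp_pos': array([6.24452427e-01, 1.23243479e-04, 2.30546931e-01]), 'tool_rot': array([ 7.07105765e-01,  7.07107290e-01, -4.89492954e-04, -6.91163597e-04]), 'force': array([ 0.35415099, -0.27329401, -0.29829361]), 'ft_torque': array([ 0.01788021,  0.01177678, -0.02405281]), 'finger_gap': 1.0028073271102065}
```

View pics/scene0.png

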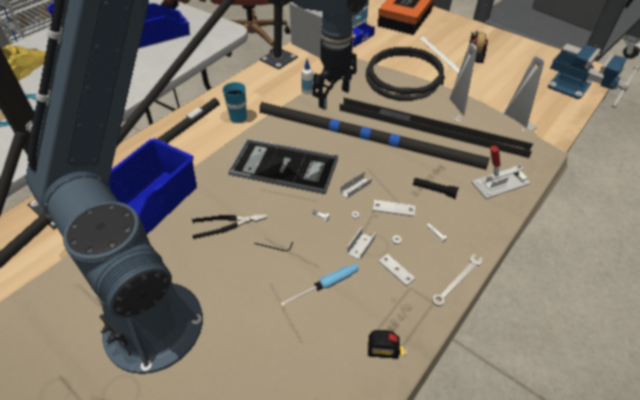

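View pics/side0.png

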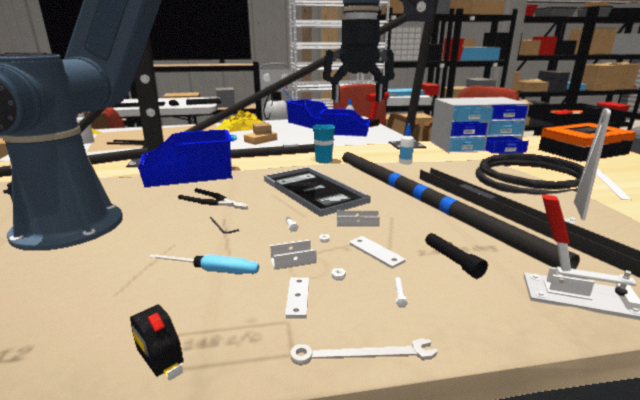

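View pics/wrist0.png

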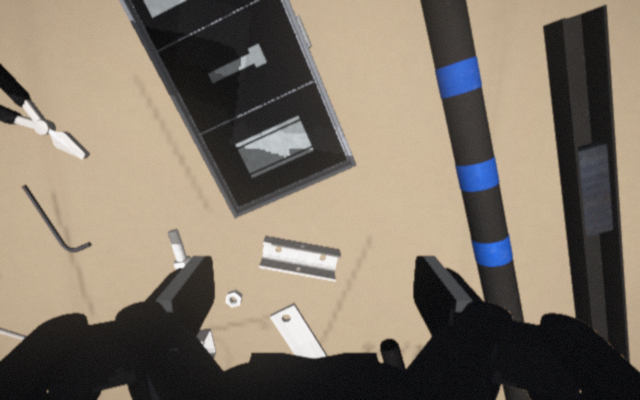

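```bash
cat >> h.py <<'E'
def bp(s,uv,z):
    K=s['mtx'];T=s['world_from_camera']
    uv=np.atleast_2d(np.array(uv,float)); d=np.c_[(uv[:,0]-K[0,2])/K[0,0],-(uv[:,1]-K[1,2])/K[1,1],-np.ones(len(uv))]
    d=d@T[:3,:3].T; o=T[:3,3]; return o+d*((z-o[2])/d[:,2])[:,None]
def proj(s,P):
    K=s['mtx'];T=s['world_from_camera']; p=(np.atleast_2d(P)-T[:3,3])@T[:3,:3]
    return np.c_[K[0,0]*p[:,0]/-p[:,2]+K[0,2], K[1,1]*-p[:,1]/-p[:,2]+K[1,2]]
def load(f): return dict(np.load('pics/'+f+'.npz'))
def crop(f,x0,y0,x1,y1,k,out):
    im=cv2.imread('pics/'+f+'.png')[y0:y1,x0:x1]; cv2.imwrite('pics/'+out+'.png',cv2.resize(im,None,fx=k,fy=k,interpolation=cv2.INTER_CUBIC))
E
python3 - <<'E'
from h import *
s=load('scene0');w=load('wrist0');d=load('side0')
print(bp(s,[[394,208],[396,269],[355,184],[361,243],[321,215],[437,232],[285,165]],0.01).round(3))
print(bp(d,[[378,250],[298,296],[358,218],[294,253],[292,224],[401,290],[316,190]],0.01).round(3))
print(bp(w,[[301,257],[275,148],[238,65]],0.01).round(3))
crop('scene0',200,120,470,320,2.9,'sc1')
E
```

```text
[[ 0.603 -0.224  0.01 ]
 [ 0.446 -0.331  0.01 ]
 [ 0.609 -0.092  0.01 ]
 [ 0.456 -0.223  0.01 ]
 [ 0.463 -0.09   0.01 ]
 [ 0.605 -0.351  0.01 ]
 [ 0.542  0.108  0.01 ]]
[[ 0.613 -0.228  0.01 ]
 [ 0.453 -0.338  0.01 ]
 [ 0.613 -0.09   0.01 ]
 [ 0.461 -0.212  0.01 ]
 [ 0.47  -0.094  0.01 ]
 [ 0.61  -0.351  0.01 ]
 [ 0.551  0.09   0.01 ]]
[[ 0.609 -0.099  0.01 ]
 [ 0.582  0.029  0.01 ]
 [ 0.547  0.112  0.01 ]]
```

View pics/sc1.png

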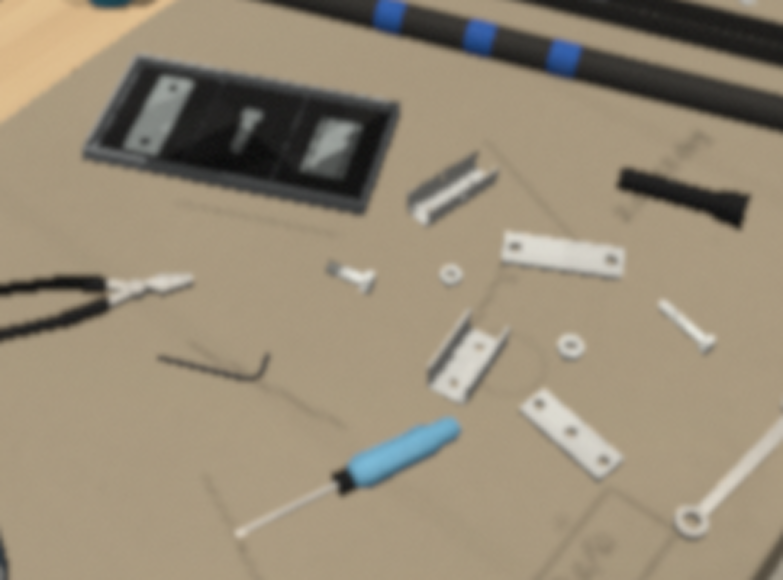

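>>> servo_tool --pt "-35 -10 -8 0 0 0 1" --pt "-35 -10 -8 0 0 0 1" --pt "-35 -10 -8 0 0 0 1" --pt "-35 -10 -8 0 0 0 1" --pt "-35 -10 -8 0 0 0 1" --pt "-35 -10 -8 0 0 0 1" --pt "-35 -10 -8 0 0 0 1" --pt "-35 -10 -8 0 0 0 1" --pt "-35 -10 -8 0 0 0 1" --pt "0 0 0 0 0 0 1" --pt "0 0 0 0 0 0 1"

```text
t: 1.07
tcp_pos: [0.5296, -0.3267, 0.2995]
tool_rot: [0.705, 0.709, -0.002, -0.005]
force: [0.5, 0.7, -0.2]
finger_gap: 1.0
```

Run:
```python
from h import *
s=snap('wrist','w1'); print(s['world_from_camera'].round(4).tolist()); q=manip.sense(); print(q['tcp_pos'],q['t'],q['q'])
```

```text
[[0.9999, -0.0081, 0.0085, 0.5306], [0.0056, 0.9647, 0.2631, -0.2612], [-0.0104, -0.2631, 0.9647, 0.4413], [0.0, 0.0, 0.0, 1.0]]
[ 0.52975873 -0.32709132  0.2996066 ] 1.1167 [-0.72971702  0.46229446  1.34920807 -0.00565737  1.33864103 -0.73488546]
```

View pics/w1.png

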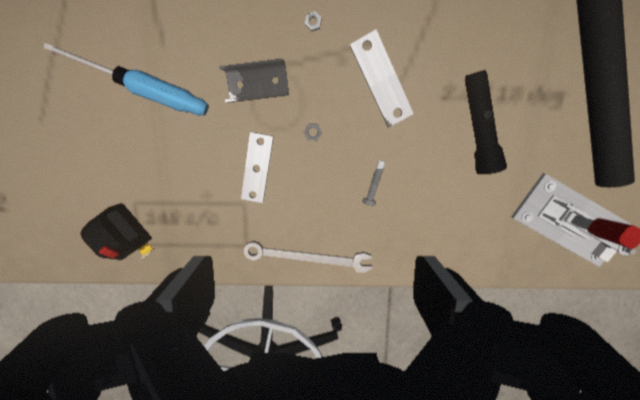

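Run:
```python
from h import *
crop('w1',200,20,420,215,3,'w1c')
crop('wrist0',110,0,370,290,2,'w0c')
s=load('w1');K=s['mtx']
g=cv2.cvtColor(s['frame'],cv2.COLOR_RGB2GRAY)
# bright blobs
m=(s['frame'].min(2)>165).astype(np.uint8); m[215:]=0
n,l,st,c=cv2.connectedComponentsWithStats(m)
for i in range(1,n):
    if st[i,4]>100:
        r=cv2.minAreaRect(np.argwhere(l==i)[:,::-1].astype(np.float32)); b=bp(s,cv2.boxPoints(r),0.008)
        print(r,b[:,:2].round(4).tolist(),np.linalg.norm(np.diff(b,axis=0),axis=1).round(4))
```

```text
((381.57879638671875, 77.873291015625), (93.43670654296875, 30.124853134155273), 65.55604553222656) [[0.5671, -0.1792], [0.5989, -0.1657], [0.6524, -0.2619], [0.6192, -0.2773]] [0.0345 0.1101 0.0366]
((256.1999816894531, 167.10000610351562), (23.334524154663086, 68.30651092529297), 8.13010311126709) [[0.4276, -0.3736], [0.4446, -0.2846], [0.4739, -0.2885], [0.4585, -0.3779]] [0.0906 0.0296 0.0907]
((564.9999389648438, 194.99998474121094), (93.99998474121094, 37.99999237060547), -0.0) [[0.8024, -0.391], [0.7938, -0.3392], [0.9155, -0.3382], [0.9279, -0.3899]] [0.0525 0.1217 0.0531]
```

View pics/w1c.png

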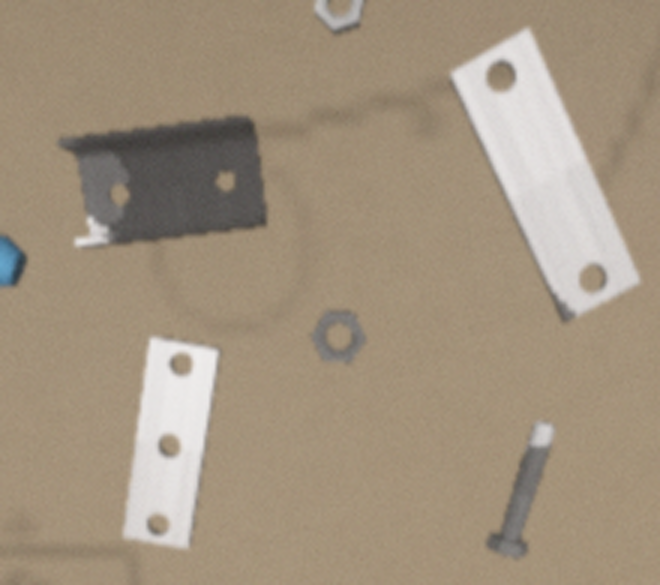

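View pics/w0c.png

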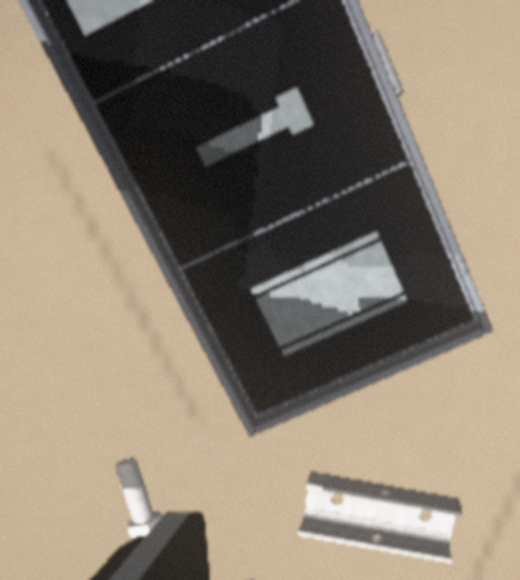

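Run:
```python
from h import *
s=load('w1');w=load('wrist0')
a=np.array([[60,142],[252,118],[265,222],[75,245]])/3+[200,20]
b=np.array([[312,472],[460,498],[450,562],[300,535]])/2+[110,0]
for z in (.026,.03):
  for S,p in ((s,a),(w,b)):
    P=bp(S,p,z)[:,:2]; print(z,P.round(4).tolist(),np.linalg.norm(P-np.roll(P,-1,0),axis=1).round(4))
# bolt
p=bp(s,np.array([[543,428],[508,548]])/3+[200,20],.008); print(p,np.linalg.norm(p[0]-p[1]))
```

```text
0.026 [[0.4171, -0.2106], [0.4918, -0.2016], [0.4963, -0.2397], [0.4205, -0.2488]] [0.0752 0.0383 0.0763 0.0383]
0.026 [[0.5711, -0.0661], [0.6532, -0.0815], [0.6483, -0.1211], [0.5628, -0.1042]] [0.0835 0.0399 0.0871 0.039 ]
0.03 [[0.4182, -0.211], [0.4922, -0.2022], [0.4966, -0.2399], [0.4215, -0.2489]] [0.0745 0.0379 0.0756 0.038 ]
0.03 [[0.5717, -0.0646], [0.6529, -0.0798], [0.648, -0.119], [0.5636, -0.1023]] [0.0826 0.0394 0.0861 0.0386]
[[ 0.61403022 -0.32295937  0.008     ]
 [ 0.60156441 -0.37686546  0.008     ]] 0.05532867930292198
```

```bash
cat >> h.py <<'E'
from scipy.spatial.transform import Rotation as R
def Rdown(jaw): # jaw = world angle (deg) of tool y, tool z down
    a=np.radians(jaw); y=np.array([np.cos(a),np.sin(a),0]); z=np.array([0,0,-1.]); return np.c_[np.cross(y,z),y,z]
def go(pos,jaw,N=None,flip=True):
    q=manip.sense(); R0=R.from_quat(q['tool_rot']); m=R0.as_matrix(); cur=np.degrees(np.arctan2(m[1,1],m[0,1]))
    if flip:
        while jaw-cur>90: jaw-=180
        while jaw-cur<-90: jaw+=180
    R1=R.from_matrix(Rdown(jaw)); dr=(R0.inv()*R1).as_rotvec(); dp=R0.inv().apply(np.array(pos)-q['tcp_pos'])
    print('t',q['t'],'pos',q['tcp_pos'].round(4),'jaw',cur.round(2),'gap',q['finger_gap'],'F',q['force'].round(1),'q',q['q'].round(2))
    print('dp mm',(dp*1e3).round(1),'rot',dr.round(4))
    M=max(np.linalg.norm(dp)/.035,np.linalg.norm(dr)/.11); M=N or int(np.ceil(M))
    from scipy.linalg import logm,expm
    T=np.eye(4);T[:3,:3]=R.from_rotvec(dr).as_matrix();T[:3,3]=dp
    L=np.real(logm(T))/M; t=expm(L)
    print('rows',M,'each',(t[:3,3]*1e3).round(2),R.from_matrix(t[:3,:3]).as_rotvec().round(4))
E
python3 - <<'E'
from h import *
go([.6085,-.2215,.08],28.5)
E
```

```text
t 1.1167 pos [ 0.5298 -0.3271  0.2996] jaw 0.37 gap 1.0018746822469242 F [ 0.1 -1.6  0.5] q [-0.73  0.46  1.35 -0.01  1.34 -0.73]
dp mm [104.7  81.6 219. ] rot [-0.0094 -0.0041 -0.4909]
rows 8 each [10.78 12.78 27.39] [-0.0012 -0.0005 -0.0614]
```

>>> servo_tool --pt "10.8 12.8 27.4 -0.001 -0.0005 -0.061 0.18" --pt "10.8 12.8 27.4 -0.001 -0.0005 -0.061 0.18" --pt "10.8 12.8 27.4 -0.001 -0.0005 -0.061 0.18" --pt "10.8 12.8 27.4 -0.001 -0.0005 -0.061 0.18" --pt "10.8 12.8 27.4 -0.001 -0.0005 -0.061 0.18" --pt "10.8 12.8 27.4 -0.001 -0.0005 -0.061 0.18" --pt "10.8 12.8 27.4 -0.001 -0.0005 -0.061 0.18" --pt "4 4 12 0 0 -0.03 0.18" --pt "0 0 0 0 0 0 0.18" --pt "0 0 0 0 0 0 0.18"

```text
t: 1.95
tcp_pos: [0.6078, -0.2127, 0.0854]
tool_rot: [0.511, 0.86, -0.001, -0.002]
force: [0.0, -0.2, -0.4]
finger_gap: 0.589
```

Run:
```python
from h import *
snap('wrist','w2')
go([.6085,-.2215,.05],28.5)
```

```text
t 2.0 pos [ 0.6076 -0.2126  0.0857] jaw 28.58 gap 0.5933523524552495 F [-0.5  0.4 -0. ] q [-0.51  0.73  1.49 -0.    0.92 -1.01]
dp mm [-8.3 -3.3 35.6] rot [-0.0037 -0.0032  0.0013]
rows 2 each [-4.14 -1.67 17.82] [-0.0018 -0.0016  0.0007]
```

View pics/w2.png

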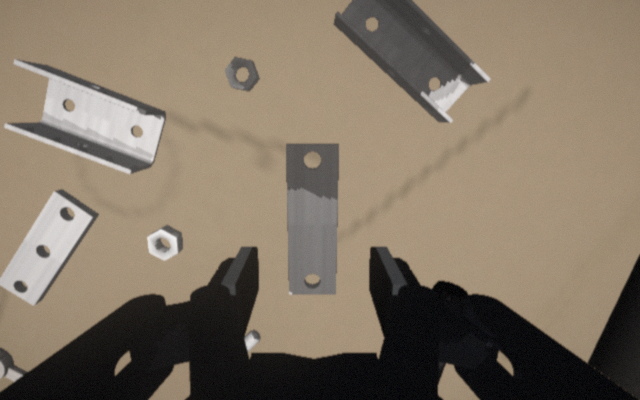

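Run:
```python
from h import *
w=load('w2')
P=bp(w,[[286.5,143.5],[339,143.5],[337,294.5],[289,294.5]],.008)[:,:2];print(P.round(4),P.mean(0).round(4),np.linalg.norm(P-np.roll(P,-1,0),axis=1).round(4))
d=P[0]+P[1]-P[2]-P[3]; print(np.degrees(np.arctan2(d[1],d[0])))
c=P.mean(0)
go([c[0],c[1],.04],28.5)
# also measure bracket & holes
print(bp(w,[[312.5,159.5],[312.5,280.5]],.008)[:,:2].mean(0))
```

```text
[[ 0.569  -0.1807]
 [ 0.5989 -0.1644]
 [ 0.652  -0.2603]
 [ 0.621  -0.2773]] [ 0.6102 -0.2207] [0.0341 0.1096 0.0353 0.1097]
118.634651360943
t 2.0 pos [ 0.6076 -0.2126  0.0857] jaw 28.58 gap 0.5933523524552495 F [-0.5  0.4 -0. ] q [-0.51  0.73  1.49 -0.    0.92 -1.01]
dp mm [-8.4 -1.4 45.6] rot [-0.0037 -0.0032  0.0013]
rows 2 each [-4.2  -0.7  22.82] [-0.0018 -0.0016  0.0007]
[ 0.60975921 -0.22034413]
```

>>> servo_tool --pt "-3 -0.6 20 -0.001 -0.001 0 0.18" --pt "-3 -0.5 22 -0.001 -0.001 0 0.18" --pt "-2 -0.3 15 -0.001 -0.001 0 0.18" --pt "0 0 6 0 0 0 0.18" --pt "0 0 2 0 0 0 0.18" --pt "0 0 0 0 0 0 0.18"

```text
t: 2.5
tcp_pos: [0.6162, -0.2247, 0.0287]
tool_rot: [0.512, 0.859, -0.0, 0.009]
force: [0.4, 0.1, -0.2]
finger_gap: 0.59
```

Run:
```python
from h import *
go([.610,-.2206,.003],28.5)
```

```text
t 2.5 pos [ 0.6162 -0.2247  0.0287] jaw 28.38 gap 0.5898205663439823 F [ 0.4  0.1 -0.2] q [-0.52  0.82  1.49 -0.    0.81 -1.01]
dp mm [ 7.  -3.7 25.5] rot [ 0.0087  0.0158 -0.0022]
rows 1 each [ 6.97 -3.71 25.55] [ 0.0087  0.0158 -0.0022]
```

>>> servo_tool --pt "4 -2 12 0.004 0.008 -0.001 0.18" --pt "3 -1.5 9 0.003 0.006 -0.001 0.18" --pt "0 0 3 0 0 0 0.18" --pt "0 0 0 0 0 0 0.18"

```text
t: 2.83
tcp_pos: [0.6116, -0.2216, 0.0067]
tool_rot: [0.512, 0.859, 0.0, 0.004]
force: [0.1, -0.7, 0.4]
finger_gap: 0.588
```

Run:
```python
from h import *
go([.610,-.2206,.003],28.5)
```

```text
t 2.8333 pos [ 0.6116 -0.2216  0.0067] jaw 28.44 gap 0.5881764137418086 F [ 0.1 -0.7  0.4] q [-0.52  0.85  1.5   0.    0.78 -1.02]
dp mm [ 1.7 -0.9  3.7] rot [ 0.0047  0.0064 -0.001 ]
rows 1 each [ 1.7  -0.93  3.71] [ 0.0047  0.0064 -0.001 ]
```

Adjust, then close.

>>> servo_tool --pt "1.7 -0.9 4 0.005 0.006 -0.001 0.18" --pt "0 0 0 0 0 0 0.18" --pt "0 0 0 0 0 0 -0.3" --pt "0 0 0 0 0 0 -0.6" --pt "0 0 0 0 0 0 -0.6" --pt "0 0 0 0 0 0 -0.6" --pt "0 0 0 0 0 0 -0.6" --grip_force 50

```text
t: 3.42
tcp_pos: [0.6103, -0.2204, 0.0029]
tool_rot: [0.511, 0.86, -0.0, 0.0]
force: [-0.6, 0.1, -1.5]
finger_gap: 0.39
```

Run:
```python
from h import *
snap('wrist','w3')
go([.610,-.2206,.003],28.5)
```

```text
t 3.4667 pos [ 0.6103 -0.2204  0.0029] jaw 28.52 gap 0.38501084879448566 F [-0.8 -0.4 -1. ] q [-0.52  0.86  1.5  -0.    0.78 -1.02]
dp mm [-0.1 -0.4 -0.1] rot [-0.0004  0.0004  0.0004]
rows 1 each [-0.07 -0.36 -0.15] [-0.0004  0.0004  0.0004]
```

View pics/w3.png

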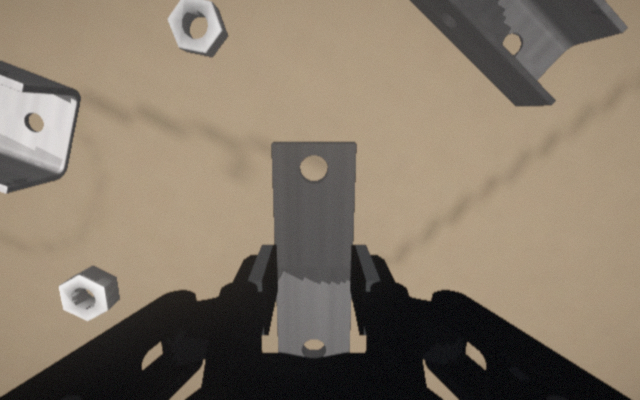

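>>> servo_tool --pt "0 0 -10 0 0 0 -0.6" --pt "0 0 -25 0 0 0 -0.6" --pt "0 0 -35 0 0 0 -0.6" --pt "0 0 -35 0 0 0 -0.6" --pt "0 0 -35 0 0 0 -0.6" --pt "20 20 -20 0 0 0 -0.6" --pt "26 26 -15 0 0 0 -0.6" --pt "26 26 -15 0 0 0 -0.6" --pt "26 26 -15 0 0 0 -0.6" --pt "26 26 -15 0 0 0 -0.6" --pt "26 26 -15 0 0 0 -0.6" --pt "26 26 -15 0 0 0 -0.6"

```text
t: 4.47
tcp_pos: [0.6802, 0.0182, 0.2681]
tool_rot: [0.518, 0.855, -0.001, -0.002]
force: [1.4, 0.0, -0.7]
finger_gap: 0.384
```

Run:
```python
from h import *
go([.705,.118,.28],28.5)
```

```text
t 4.4667 pos [0.6802 0.0182 0.2681] jaw 27.62 gap 0.38436185571233816 F [ 1.4  0.  -0.7] q [-0.14  0.57  1.24  0.    1.34 -0.62]
dp mm [ 77.   68.2 -11.9] rot [-0.0037 -0.0028 -0.0153]
rows 3 each [25.54 22.87 -3.97] [-0.0012 -0.0009 -0.0051]
```

>>> servo_tool --pt "25 23 -4 -0.001 -0.001 -0.005 -0.6" --pt "25 23 -4 -0.001 -0.001 -0.005 -0.6" --pt "13 11 -2 0 0 -0.003 -0.6" --pt "0 0 0 0 0 0 -0.6" --pt "0 0 0 0 0 0 -0.6"

```text
t: 4.88
tcp_pos: [0.7032, 0.1152, 0.2886]
tool_rot: [0.507, 0.862, 0.004, 0.005]
force: [-0.1, 0.0, -1.6]
finger_gap: 0.385
```

Run:
```python
from h import *
snap('wrist','w4')
go([.705,.118,.28],28.5)
```

```text
t 4.9333 pos [0.7031 0.1151 0.2886] jaw 29.01 gap 0.3887754158859094 F [-0.3 -0.3 -0.4] q [ 0.    0.6   1.13  0.    1.4  -0.5 ]
dp mm [1.7 3.  8.6] rot [0.0123 0.0026 0.0089]
rows 1 each [1.65 3.   8.6 ] [0.0123 0.0026 0.0089]
```

View pics/w4.png

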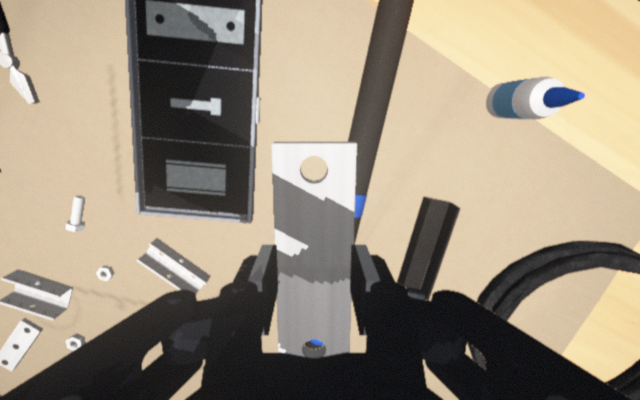

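Run:
```python
from h import *
crop('w4',120,0,270,110,5,'w4a');crop('w4',120,110,270,225,5,'w4b')
```

```text
(no output)
```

View pics/w4a.png

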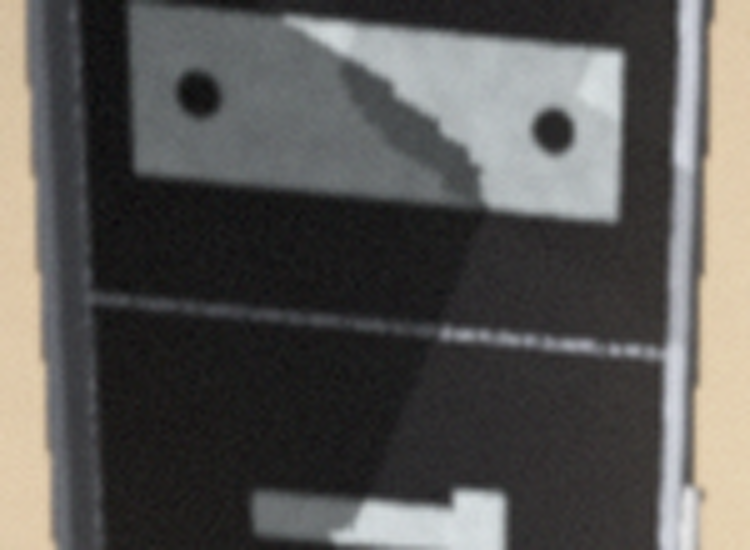

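View pics/w4b.png

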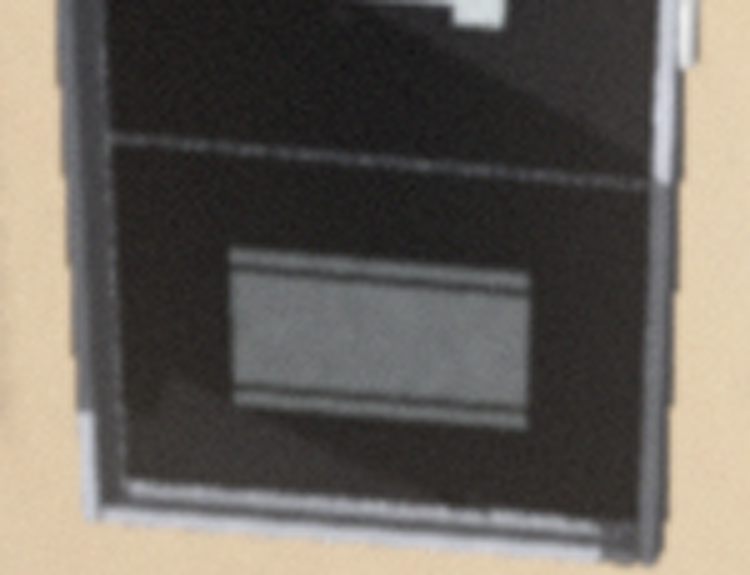

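Run:
```python
from h import *
w=load('w4')
f=lambda a,o:(np.array(a)+.5)/5-.5+np.array(o)
pl=f([[128,5],[624,48],[618,222],[134,175]],[120,0])
br=f([[229,247],[529,272],[527,430],[235,406]],[120,110])
bo=f([[252.5,513],[505,536]],[120,0])
out={}
for n,p in (('plate',pl),('br',br)):
    P=bp(w,p,.008)[:,:2]; c=P.mean(0); d=P[1]+P[2]-P[0]-P[3]
    print(n,c.round(4),np.degrees(np.arctan2(d[1],d[0])).round(2),np.linalg.norm(P-np.roll(P,-1,0),axis=1).round(4))
P=bp(w,bo,.008)[:,:2]; d=P[1]-P[0]; print('bolt',P.mean(0),np.degrees(np.arctan2(d[1],d[0])),np.linalg.norm(d))
P=bp(w,f([[199,94],[552,131]],[120,0]),.008)[:,:2]; d=P[1]-P[0]; print('dots',P.mean(0),np.degrees(np.arctan2(d[1],d[0])),np.linalg.norm(d))
# second estimate from wrist0
w=load('wrist0')
P=bp(w,(np.array([[251,291],[376,232],[407,298],[284,355]])+.5)/2-.5+[110,0],.008)[:,:2]; d=P[1]+P[2]-P[0]-P[3]
print('br w0',P.mean(0),np.degrees(np.arctan2(d[1],d[0])),np.linalg.norm(P-np.roll(P,-1,0),axis=1).round(4))
# in-hand: from w3
w=load('w3'); t=np.array([.6103,-.2204]);P=bp(w,[[273,142.5],[356,142.5]],.008)[:,:2]-t
jaw=np.radians(28.52); x=np.array([-np.sin(jaw),np.cos(jaw)]); y=np.array([np.cos(jaw),np.sin(jaw)]); print('inhand front',P@x,P@y)
H=bp(w,[[313.5,167.5]],.008)[:,:2]-t; print(H@x,H@y)
```

```text
plate [0.5085 0.1938] 24.38 [0.1103 0.036  0.1103 0.0347]
br [0.5811 0.0294] 24.03 [0.0751 0.0414 0.075  0.0412]
bolt [0.54478176 0.1117071 ] 23.982841872203498 0.06044165747725176
dots [0.50817508 0.19388068] 23.710446970517022 0.07944448589229126
br w0 [0.58116577 0.029371  ] 24.52984812650509 [0.0745 0.0382 0.075  0.0386]
inhand front [0.05423859 0.05423077] [-0.01720021  0.01628745]
[0.04407696] [-0.00086176]
```

Run:
```python
from h import *
go([.5085,.1938,.10],114.1,N=14)
```

```text
t 4.9333 pos [0.7031 0.1151 0.2886] jaw 29.01 gap 0.3887754158859094 F [-0.3 -0.3 -0.4] q [ 0.    0.6   1.13  0.    1.4  -0.5 ]
dp mm [ 163.7 -134.3  186.5] rot [ 0.0079  0.0113 -1.4851]
rows 14 each [16.52  0.08 13.42] [ 0.0006  0.0008 -0.1061]
```

>>> servo_tool --pt "16.5 0 13.4 0.0006 0.0008 -0.106 -0.6" --pt "16.5 0 13.4 0.0006 0.0008 -0.106 -0.6" --pt "16.5 0 13.4 0.0006 0.0008 -0.106 -0.6" --pt "16.5 0 13.4 0.0006 0.0008 -0.106 -0.6" --pt "16.5 0 13.4 0.0006 0.0008 -0.106 -0.6" --pt "16.5 0 13.4 0.0006 0.0008 -0.106 -0.6" --pt "16.5 0 13.4 0.0006 0.0008 -0.106 -0.6" --pt "16.5 0 13.4 0.0006 0.0008 -0.106 -0.6" --pt "16.5 0 13.4 0.0006 0.0008 -0.106 -0.6" --pt "16.5 0 13.4 0.0006 0.0008 -0.106 -0.6" --pt "16.5 0 13.4 0.0006 0.0008 -0.106 -0.6" --pt "12 0 10 0.0006 0.0008 -0.08 -0.6"

```text
t: 5.93
tcp_pos: [0.5398, 0.1782, 0.1263]
tool_rot: [-0.107, 0.994, -0.004, 0.002]
force: [0.6, -0.2, -1.5]
finger_gap: 0.387
```

Run:
```python
from h import *
go([.5085,.1938,.10],114.1)
```

```text
t 5.9333 pos [0.5398 0.1782 0.1263] jaw 102.34 gap 0.38714563476153563 F [ 0.6 -0.2 -1.5] q [ 0.13  0.59  1.67 -0.01  0.87 -1.65]
dp mm [27.3 22.1 26.1] rot [-0.0083  0.0018 -0.2053]
rows 2 each [13.09 11.74 13.06] [-0.0042  0.0009 -0.1027]
```

>>> servo_tool --pt "10 8.5 10 -0.003 0.001 -0.08 -0.6" --pt "9 8 9 -0.003 0 -0.07 -0.6" --pt "4 3 4 -0.001 0 -0.03 -0.6" --pt "0 0 0 0 0 0 -0.6" --pt "0 0 0 0 0 0 -0.6"

```text
t: 6.35
tcp_pos: [0.5047, 0.1818, 0.1002]
tool_rot: [-0.197, 0.98, -0.001, -0.006]
force: [0.8, 0.4, -0.8]
finger_gap: 0.385
```

Run:
```python
from h import *
snap('wrist','w5')
go([.5085,.1938,.03],114.1)
```

```text
t 6.4 pos [0.5049 0.1817 0.1003] jaw 112.69 gap 0.3850340212941803 F [-0.8 -1.1 -1.3] q [ 0.14  0.61  1.76 -0.    0.79 -1.82]
dp mm [-8.8  9.8 70.2] rot [ 0.0001 -0.0125 -0.0245]
rows 3 each [-2.88  3.24 23.41] [ 0.     -0.0042 -0.0082]
```

View pics/w5.png

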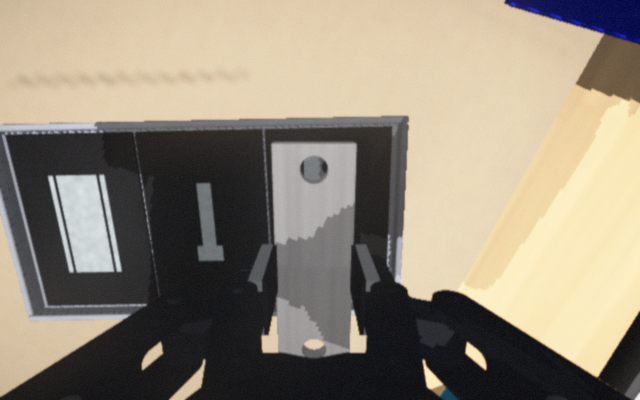

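>>> servo_tool --pt "-3 3.3 20 0 -0.004 -0.008 -0.6" --pt "-3 3.3 20 0 -0.004 -0.008 -0.6" --pt "-2 2.2 15 0 -0.003 -0.006 -0.6" --pt "-1 1 7 0 -0.001 -0.003 -0.6" --pt "0 0 0 0 0 0 -0.6" --pt "0 0 0 0 0 0 -0.6"

```text
t: 6.9
tcp_pos: [0.5186, 0.1912, 0.0406]
tool_rot: [-0.205, 0.979, -0.001, 0.007]
force: [0.2, 0.5, -1.1]
finger_gap: 0.382
```

Run:
```python
from h import *
snap('wrist','w6')
go([.5085,.1938,.014],114.1)
```

```text
t 6.95 pos [0.5187 0.1912 0.0408] jaw 113.61 gap 0.38776805041259227 F [ 0.3  0.3 -0.4] q [ 0.15  0.72  1.76 -0.    0.64 -1.83]
dp mm [ 8.7  6.7 26.7] rot [-0.0051  0.0146 -0.0086]
rows 1 each [ 8.73  6.65 26.68] [-0.0051  0.0146 -0.0086]
```

View pics/w6.png

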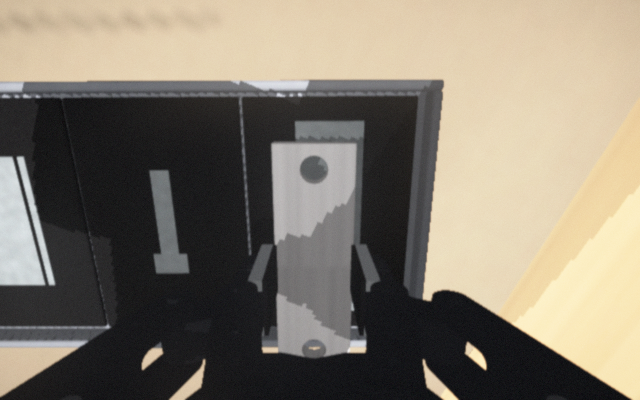

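>>> servo_tool --pt "5 3.7 10 -0.003 0.008 -0.005 -0.6" --pt "3.5 2.6 7 -0.002 0.006 -0.003 -0.6" --pt "0 0 0 0 0 0 -0.6" --pt "0 0 0 0 0 0 -0.6"

```text
t: 7.28
tcp_pos: [0.5096, 0.1936, 0.0247]
tool_rot: [-0.208, 0.978, -0.0, 0.002]
force: [-0.0, 0.4, -1.1]
finger_gap: 0.392
```

Run:
```python
from h import *
w=load('w6');P=bp(w,[[295,120.5],[364,120.5]],.008)[:,:2]
x=np.array([np.cos(np.radians(204.1)),np.sin(np.radians(204.1))]); print(P, P.mean(0)-.055*x)
snap('wrist','w7')
go([.5085,.1938,.014],114.1)
```

```text
[[0.46473328 0.1558557 ]
 [0.4508238  0.18769709]] [0.50798442 0.19423457]
t 7.3333 pos [0.5094 0.1935 0.0247] jaw 114.05 gap 0.3863728396583365 F [ 1.1  0.4 -0.5] q [ 0.16  0.74  1.78  0.    0.61 -1.83]
dp mm [ 0.7  0.6 10.7] rot [-0.0008  0.0034 -0.0009]
rows 1 each [ 0.7   0.62 10.67] [-0.0008  0.0034 -0.0009]
```

View pics/w7.png

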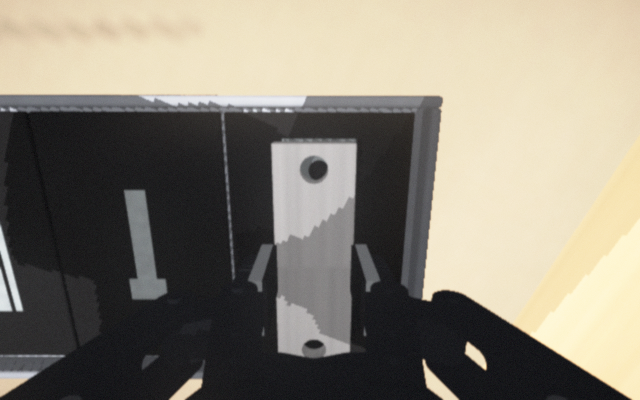

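>>> servo_tool --pt "1.2 1.4 8 -0.001 0.003 -0.001 -0.6" --pt "0.3 0 3 0 0 0 -0.6" --pt "0 0 0 0 0 0 -0.6" --pt "0 0 0 0 0 0 -0.6"

```text
t: 7.67
tcp_pos: [0.5076, 0.1945, 0.013]
tool_rot: [-0.209, 0.978, 0.0, 0.001]
force: [0.5, -0.1, -0.7]
finger_gap: 0.383
```

Run:
```python
from h import *
go([.5079,.1942,.0112],114.1)
```

```text
t 7.6667 pos [0.5076 0.1945 0.013 ] jaw 114.13 gap 0.3825483169365629 F [ 0.5 -0.1 -0.7] q [ 0.16  0.77  1.78  0.    0.59 -1.83]
dp mm [-0.1 -0.4  1.8] rot [-0.0001  0.0012  0.0006]
rows 1 each [-0.11 -0.41  1.79] [-0.0001  0.0012  0.0006]
```

>>> servo_tool --pt "0 -0.4 2.2 0 0.001 0 -0.6" --pt "0 0 0 0 0 0 -0.6" --pt "0 0 0 0 0 0 -0.6" --pt "0 0 0 0 0 0 0.0" --pt "0 0 0 0 0 0 0.1" --pt "0 0 0 0 0 0 0.1"

```text
t: 8.17
tcp_pos: [0.5087, 0.1942, 0.0111]
tool_rot: [-0.209, 0.978, -0.0, 0.001]
force: [-0.4, 0.2, -0.9]
finger_gap: 0.552
```

Run:
```python
from h import *
go([.5079,.1942,.0112],114.1)
```

```text
t 8.1667 pos [0.5087 0.1942 0.0111] jaw 114.13 gap 0.5524901267404416 F [-0.4  0.2 -0.9] q [ 0.16  0.77  1.78 -0.    0.59 -1.83]
dp mm [ 0.7  0.3 -0.1] rot [-0.0005  0.0017  0.0006]
rows 1 each [ 0.68  0.32 -0.14] [-0.0005  0.0017  0.0006]
```

>>> servo_tool --pt "0 0 -8 0 0 0 0.15" --pt "0 0 -20 0 0 0 0.15" --pt "0 0 -35 0 0 0 0.15" --pt "0 0 -30 0 0 0 0.15" --pt "0 0 -10 0 0 0 0.15" --pt "0 0 0 0 0 0 0.15"

```text
t: 8.67
tcp_pos: [0.5077, 0.1939, 0.1196]
tool_rot: [-0.209, 0.978, -0.0, -0.001]
force: [0.9, 0.0, 0.1]
finger_gap: 0.577
```

Run:
```python
from h import *
snap('wrist','w8')
go([.457,-.225,.14],97)
```

```text
t 8.7167 pos [0.5077 0.1939 0.1189] jaw 114.12 gap 0.5809002323875797 F [ 0.7 -0.3  0.4] q [ 0.16  0.58  1.74 -0.    0.82 -1.83]
dp mm [ 217.4 -361.6  -20.9] rot [ 1.000e-04 -1.200e-03  2.987e-01]
rows 13 each [ 12.79 -29.96  -1.61] [ 0.     -0.0001  0.023 ]
```

View pics/w8.png

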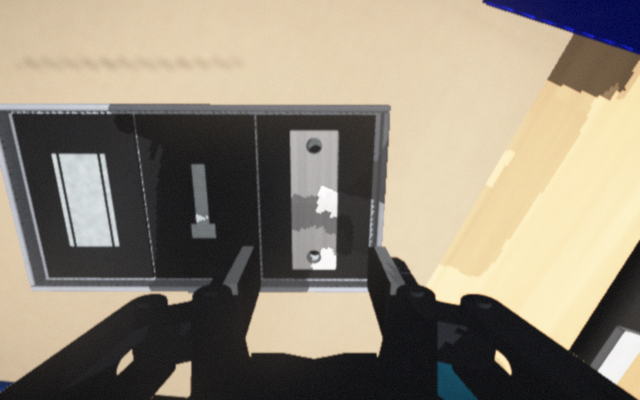

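Run:
```python
from h import *
w=load('w8');P=bp(w,[[290,129],[338,130.5],[337,270.5],[291.5,270.5]],.016)[:,:2]
d=P[0]+P[1]-P[2]-P[3];print(P.mean(0),np.degrees(np.arctan2(d[1],d[0])),np.linalg.norm(P-np.roll(P,-1,0),axis=1).round(4))
```

```text
[0.50764467 0.19294784] -155.78523033378127 [0.0345 0.1104 0.0367 0.1114]
```

>>> servo_tool --pt "10 -25 -2 0 0 0.02 0.25" --pt "12.8 -30 -1.6 0 0 0.023 0.25" --pt "12.8 -30 -1.6 0 0 0.023 0.25" --pt "12.8 -30 -1.6 0 0 0.023 0.25" --pt "12.8 -30 -1.6 0 0 0.023 0.25" --pt "12.8 -30 -1.6 0 0 0.023 0.25" --pt "12.8 -30 -1.6 0 0 0.023 0.25" --pt "12.8 -30 -1.6 0 0 0.023 0.25" --pt "12.8 -30 -1.6 0 0 0.023 0.25" --pt "12.8 -30 -1.6 0 0 0.023 0.25" --pt "12.8 -30 -1.6 0 0 0.023 0.25" --pt "9 -20 -1 0 0 0.023 0.25"

```text
t: 9.72
tcp_pos: [0.4618, -0.1873, 0.1286]
tool_rot: [-0.073, 0.997, 0.004, -0.007]
force: [0.7, 1.0, -0.2]
finger_gap: 0.627
```

Run:
```python
from h import *
go([.457,-.225,.14],97)
```

```text
t 9.7167 pos [ 0.4618 -0.1873  0.1286] jaw 98.39 gap 0.6266489576267529 F [ 0.7  1.  -0.2] q [-0.61  0.52  1.83 -0.    0.8  -2.32]
dp mm [ 10.4 -36.5 -11.6] rot [ 0.0084 -0.0133  0.0243]
rows 2 each [  5.08 -18.3   -5.78] [ 0.0042 -0.0066  0.0121]
```

>>> servo_tool --pt "5 -18 -5 0.004 -0.007 0.012 0.25" --pt "4 -13 -4 0.004 -0.006 0.01 0.25" --pt "0 0 0 0 0 0 0.25" --pt "0 0 0 0 0 0 0.25"

```text
t: 10.05
tcp_pos: [0.4536, -0.2253, 0.1336]
tool_rot: [-0.057, 0.998, 0.002, -0.003]
force: [-0.8, -0.0, -0.3]
finger_gap: 0.623
```

Run:
```python
from h import *
snap('wrist','w9')
go([.457,-.225,.10],97)
```

```text
t 10.1 pos [ 0.4537 -0.225   0.1336] jaw 96.55 gap 0.6249949466246296 F [-0.5 -1.3  0.2] q [-0.68  0.52  1.82 -0.    0.81 -2.37]
dp mm [-3.4 -0.5 33.5] rot [ 0.0041 -0.0051 -0.0078]
rows 1 each [-3.44 -0.52 33.55] [ 0.0041 -0.0051 -0.0078]
```

View pics/w9.png

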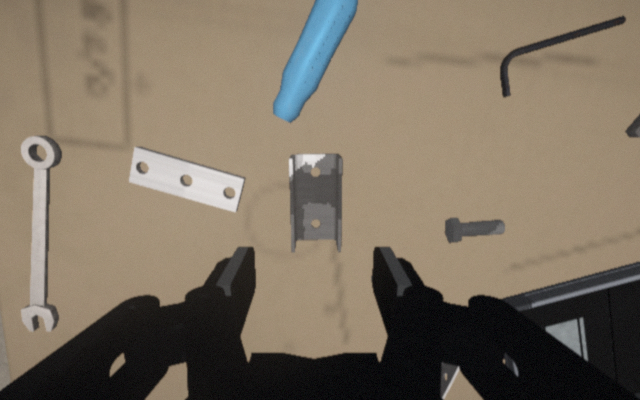

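Run:
```python
from h import *
crop('w9',270,140,360,265,4.6,'w9c')
```

```text
(no output)
```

View pics/w9c.png

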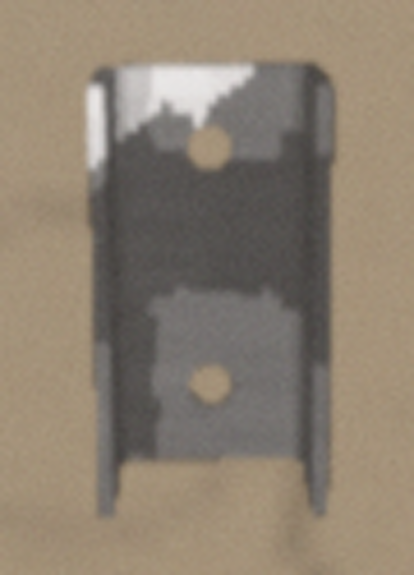

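Run:
```python
from h import *
w=load('w9'); f=lambda a:(np.array(a)+.5)/4.6-.5+[270,140]
for p,z in (([[87,82],[333,82],[328,516],[96,516]],.03),([[110,62],[312,62],[300,460],[118,460]],.003)):
    P=bp(w,f(p),z)[:,:2]; d=P[0]+P[1]-P[2]-P[3]
    print(P.mean(0),np.degrees(np.arctan2(d[1],d[0])),np.linalg.norm(P-np.roll(P,-1,0),axis=1).round(4))
    c=P.mean(0)
P=bp(w,f([[210,147],[210,384]]),.003)[:,:2];print(P.mean(0))
go([.4565,-.2257,.03],97)
```

```text
[ 0.45491466 -0.22468905] -173.17746097467133 [0.0393 0.0747 0.04   0.0746]
[ 0.4549392  -0.22462389] -173.72206506149917 [0.0357 0.075  0.0345 0.075 ]
[ 0.4549441  -0.22462151]
t 10.1 pos [ 0.4537 -0.225   0.1336] jaw 96.55 gap 0.6249949466246296 F [-0.5 -1.3  0.2] q [-0.68  0.52  1.82 -0.    0.81 -2.37]
dp mm [ -3.2  -1.4 103.5] rot [ 0.0041 -0.0051 -0.0078]
rows 3 each [-1.02 -0.44 34.52] [ 0.0014 -0.0017 -0.0026]
```

>>> servo_tool --pt "-0.5 0.2 20 0.002 -0.002 0 0.25" --pt "-0.5 0.1 28 0.002 -0.002 0 0.25" --pt "-0.2 0 20 0 -0.001 0 0.25" --pt "0 0 10 0 0 0 0.25" --pt "0 0 0 0 0 0 0.25"

```text
t: 10.52
tcp_pos: [0.4557, -0.2183, 0.052]
tool_rot: [-0.061, 0.998, 0.001, -0.0]
force: [-0.5, 0.2, -0.1]
finger_gap: 0.623
```

Run:
```python
from h import *
go([.4549,-.2246,.03],96.6)
```

```text
t 10.5167 pos [ 0.4557 -0.2183  0.052 ] jaw 96.97 gap 0.6227610993583828 F [-0.5  0.2 -0.1] q [-0.67  0.67  1.87  0.    0.61 -2.36]
dp mm [ 1.6 -6.2 22. ] rot [ 0.0017 -0.0003  0.0064]
rows 1 each [ 1.59 -6.18 21.96] [ 0.0017 -0.0003  0.0064]
```

>>> servo_tool --pt "1 -4.5 5 0.001 0 0.004 0.25" --pt "0.6 -1.7 10 0.001 0 0.002 0.25" --pt "0 0 5 0 0 0 0.25" --pt "0 0 0 0 0 0 0.25"

```text
t: 10.85
tcp_pos: [0.4554, -0.2221, 0.0304]
tool_rot: [-0.06, 0.998, 0.0, -0.001]
force: [-0.4, 0.1, 0.1]
finger_gap: 0.622
```

Run:
```python
from h import *
go([.4549,-.2246,.006],96.6)
```

```text
t 10.85 pos [ 0.4554 -0.2221  0.0304] jaw 96.86 gap 0.6220413303055039 F [-0.4  0.1  0.1] q [-0.67  0.71  1.87 -0.    0.56 -2.36]
dp mm [ 0.8 -2.5 24.4] rot [ 0.0007 -0.0012  0.0046]
rows 1 each [ 0.77 -2.48 24.39] [ 0.0007 -0.0012  0.0046]
```

>>> servo_tool --pt "0.4 -2 10 0 0 0.003 0.25" --pt "0.4 -1.5 10 0 0 0.002 0.25" --pt "0 -0.5 4 0 0 0 0.25" --pt "0 0 0 0 0 0 0.25"

```text
t: 11.18
tcp_pos: [0.456, -0.2273, 0.005]
tool_rot: [-0.057, 0.998, -0.001, 0.001]
force: [-0.1, -0.7, 0.7]
finger_gap: 0.622
```

Run:
```python
from h import *
go([.4549,-.2246,.006],96.6)
```

```text
t 11.1833 pos [ 0.456  -0.2273  0.005 ] jaw 96.54 gap 0.622026485319497 F [-0.1 -0.7  0.7] q [-0.68  0.76  1.87 -0.    0.51 -2.37]
dp mm [ 0.8  2.8 -1. ] rot [-0.0015  0.001  -0.0011]
rows 1 each [ 0.79  2.85 -1.01] [-0.0015  0.001  -0.0011]
```

>>> servo_tool --pt "0.6 2 -0.8 -0.001 0.001 -0.001 0.25" --pt "0 0 0 0 0 0 0.2" --pt "0 0 0 0 0 0 0.05" --pt "0 0 0 0 0 0 -0.1" --pt "0 0 0 0 0 0 -0.4" --pt "0 0 0 0 0 0 -0.5" --pt "0 0 0 0 0 0 -0.5" --grip_force 35

```text
t: 11.77
tcp_pos: [0.4552, -0.2256, 0.0065]
tool_rot: [-0.057, 0.998, -0.001, 0.0]
force: [-0.1, -0.2, -0.3]
finger_gap: 0.464
```

Run:
```python
from h import *
snap('wrist','w10')
go([.4549,-.2246,.006],96.6)
```

```text
t 11.8167 pos [ 0.4552 -0.2256  0.0065] jaw 96.57 gap 0.4593387331781564 F [0.6 0.  0. ] q [-0.68  0.76  1.87 -0.    0.51 -2.37]
dp mm [0.2 1.1 0.5] rot [-0.0011  0.0006 -0.0005]
rows 1 each [0.21 1.05 0.46] [-0.0011  0.0006 -0.0005]
```

View pics/w10.png

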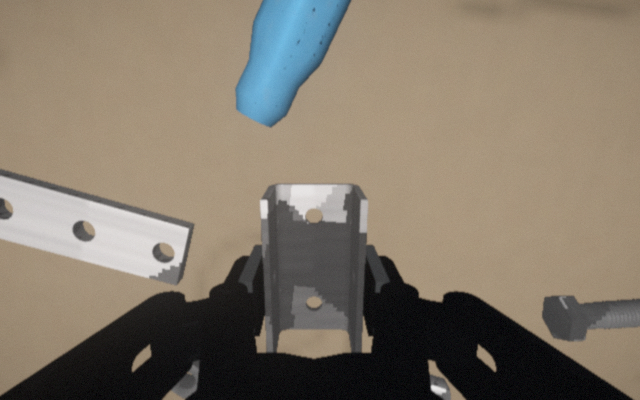

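>>> servo_tool --pt "0 0 -8 0 0 0 -0.5" --pt "0 0 -20 0 0 0 -0.5" --pt "0 0 -30 0 0 0 -0.5" --pt "0 0 -35 0 0 0 -0.5" --pt "0 0 -15 0 0 0 -0.5" --pt "0 0 0 0 0 0 -0.5"

```text
t: 12.32
tcp_pos: [0.454, -0.2246, 0.1191]
tool_rot: [-0.057, 0.998, 0.001, -0.002]
force: [0.4, 1.5, -0.8]
finger_gap: 0.46
```

Run:
```python
from h import *
w=load('w10'); t=np.array([.4552,-.2256]);jaw=np.radians(96.57); x=np.array([-np.sin(jaw),np.cos(jaw)]); y=np.array([np.cos(jaw),np.sin(jaw)])
H=bp(w,[[314,215],[314,302.5]],.002)[:,:2]-t; print(H@x,H@y)
go([.5811,.0294,.10],114.1)
```

```text
[ 0.02212849 -0.02313897] [-0.00127644 -0.00127437]
t 12.3167 pos [ 0.454  -0.2246  0.1191] jaw 96.57 gap 0.4603379742032152 F [ 0.4  1.5 -0.8] q [-0.68  0.55  1.83 -0.    0.77 -2.37]
dp mm [-155.4  237.7   19.2] rot [ 0.0032 -0.0027 -0.306 ]
rows 9 each [-20.77  23.93   2.12] [ 0.0004 -0.0003 -0.034 ]
```

>>> servo_tool --pt "-14 16 1 0 0 -0.03 -0.5" --pt "-20.8 24 1 0 0 -0.034 -0.5" --pt "-20.8 24 1 0 0 -0.034 -0.5" --pt "-20.8 24 2 0 0 -0.034 -0.5" --pt "-20.8 24 2 0 0 -0.034 -0.5" --pt "-20.8 24 2 0 0 -0.034 -0.5" --pt "-20.8 24 2 0 0 -0.034 -0.5" --pt "-18 20 2 0 0 -0.034 -0.5" --pt "-8 10 1 0 0 -0.02 -0.5" --pt "0 0 0 0 0 0 -0.5" --pt "0 0 0 0 0 0 -0.5"

```text
t: 13.23
tcp_pos: [0.5704, 0.0074, 0.0995]
tool_rot: [-0.205, 0.979, 0.001, -0.003]
force: [-0.3, -0.1, -0.8]
finger_gap: 0.462
```

Run:
```python
from h import *
go([.5811,.0294,.06],114.1)
```

```text
t 13.2333 pos [0.5704 0.0074 0.0995] jaw 113.6 gap 0.46159101534613534 F [-0.3 -0.1 -0.8] q [-0.18  0.64  1.68 -0.    0.83 -2.16]
dp mm [-18.8  15.8  39.4] rot [ 0.0022 -0.0051 -0.0087]
rows 2 each [-9.39  7.9  19.73] [ 0.0011 -0.0026 -0.0044]
```

>>> servo_tool --pt "-9 8 14 0.001 -0.002 -0.004 -0.5" --pt "-8 6 16 0.001 -0.002 -0.004 -0.5" --pt "-1 1 6 0 0 0 -0.5" --pt "0 0 0 0 0 0 -0.5" --pt "0 0 0 0 0 0 -0.5"

```text
t: 13.65
tcp_pos: [0.5784, 0.0238, 0.0612]
tool_rot: [-0.205, 0.979, -0.0, -0.003]
force: [-0.2, -0.1, -0.7]
finger_gap: 0.457
```

Run:
```python
from h import *
snap('wrist','w11')
go([.5811,.0294,.035],114.1)
```

```text
t 13.7 pos [0.5783 0.0236 0.0613] jaw 113.69 gap 0.4596837128755435 F [ 0.6 -0.1  0.4] q [-0.15  0.71  1.67 -0.    0.76 -2.13]
dp mm [-5.   4.1 26.3] rot [ 0.0005 -0.0053 -0.0071]
rows 1 each [-4.98  4.15 26.28] [ 0.0005 -0.0053 -0.0071]
```

View pics/w11.png

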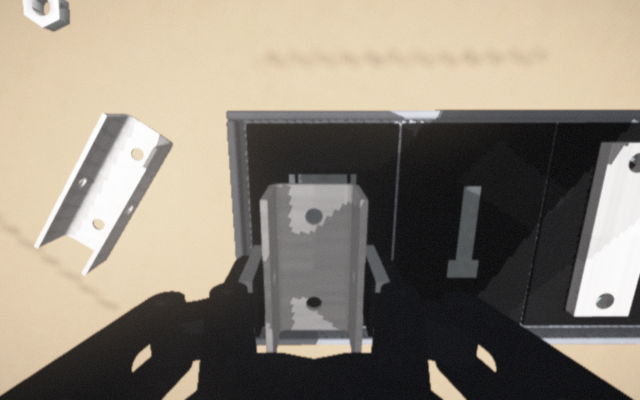

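Run:
```python
from h import *
crop('w11',270,160,380,200,6,'w11c')
```

>>> servo_tool --pt "-3 2.5 11 0 -0.003 -0.004 -0.5" --pt "-2 1.7 10 0 -0.003 -0.003 -0.5" --pt "0 0 4 0 0 0 -0.5" --pt "0 0 0 0 0 0 -0.5"

```text
t: 14.03
tcp_pos: [0.5822, 0.0273, 0.036]
tool_rot: [-0.207, 0.978, -0.0, 0.002]
force: [-0.3, -0.1, -0.6]
finger_gap: 0.464
```

Run:
```python
from h import *
w=load('w11');P=bp(w,[[289.5,174.5],[355.5,174]],.008)[:,:2]
x=np.array([np.cos(np.radians(204.1)),np.sin(np.radians(204.1))]); print(P, P.mean(0)-.0375*x,np.linalg.norm(P[0]-P[1]))
P=bp(w,[[402,122],[393,259]],.008)[:,:2];print(P)
go([.5811,.0294,.018],114.1)
```

```text
[[ 0.55466395 -0.00350416]
 [ 0.53872037  0.0321093 ]] [0.58092344 0.02961496] 0.039019435889105315
[[0.50116357 0.0434018 ]
 [0.57834434 0.07739378]]
t 14.0333 pos [0.5822 0.0273 0.036 ] jaw 113.92 gap 0.46382140590613014 F [-0.3 -0.1 -0.6] q [-0.15  0.75  1.68  0.    0.71 -2.13]
dp mm [ 0.3  2.4 18. ] rot [-0.0016  0.0041 -0.0031]
rows 1 each [ 0.26  2.43 17.99] [-0.0016  0.0041 -0.0031]
```

View pics/w11c.png

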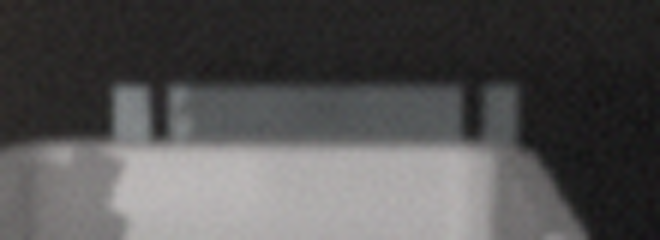

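Run:
```python
from h import *
go([.5801,.0305,.0148],114.1)
```

```text
t 14.0333 pos [0.5822 0.0273 0.036 ] jaw 113.92 gap 0.46382140590613014 F [-0.3 -0.1 -0.6] q [-0.15  0.75  1.68  0.    0.71 -2.13]
dp mm [ 0.7  3.8 21.2] rot [-0.0016  0.0041 -0.0031]
rows 1 each [ 0.74  3.84 21.18] [-0.0016  0.0041 -0.0031]
```

>>> servo_tool --pt "0.4 2.2 8 -0.001 0.003 -0.002 -0.5" --pt "0.3 1.6 7 -0.001 0.001 -0.001 -0.5" --pt "0 0 3 0 0 0 -0.5" --pt "0 0 0 0 0 0 -0.5"

```text
t: 14.37
tcp_pos: [0.5798, 0.0308, 0.0159]
tool_rot: [-0.209, 0.978, 0.0, -0.0]
force: [0.7, 0.7, -0.4]
finger_gap: 0.463
```

Run:
```python
from h import *
go([.5801,.0305,.0148],114.1)
```

```text
t 14.3667 pos [0.5798 0.0308 0.0159] jaw 114.12 gap 0.46278124811136506 F [ 0.7  0.7 -0.4] q [-0.14  0.79  1.68  0.    0.67 -2.13]
dp mm [-0.2 -0.4  1.1] rot [ 0.0008 -0.0007  0.0003]
rows 1 each [-0.18 -0.4   1.06] [ 0.0008 -0.0007  0.0003]
```

>>> servo_tool --pt "-0.2 -0.4 1.4 0 0 0 -0.5" --pt "0 0 0 0 0 0 -0.5" --pt "0 0 0 0 0 0 -0.5" --pt "0 0 0 0 0 0 0.05" --pt "0 0 0 0 0 0 0.15" --pt "0 0 0 0 0 0 0.2" --pt "0 0 -8 0 0 0 0.2" --pt "0 0 -20 0 0 0 0.2" --pt "0 0 -35 0 0 0 0.2" --pt "0 0 -35 0 0 0 0.2" --pt "0 0 -15 0 0 0 0.2" --pt "0 0 0 0 0 0 0.2"

```text
t: 15.37
tcp_pos: [0.58, 0.0305, 0.1337]
tool_rot: [-0.209, 0.978, 0.001, -0.001]
force: [0.9, 0.0, -0.1]
finger_gap: 0.603
```

Run:
```python
from h import *
snap('wrist','w12')
go([.5801,.0305,.0148],114.1)
```

```text
t 15.4167 pos [0.5798 0.0305 0.1327] jaw 114.13 gap 0.5991009520491232 F [ 0.5 -0.6  0.8] q [-0.14  0.6   1.63  0.    0.91 -2.13]
dp mm [ -0.6  -0.4 117.9] rot [ 0.0019 -0.0024  0.0005]
rows 4 each [-0.12 -0.07 29.49] [ 0.0005 -0.0006  0.0001]
```

View pics/w12.png

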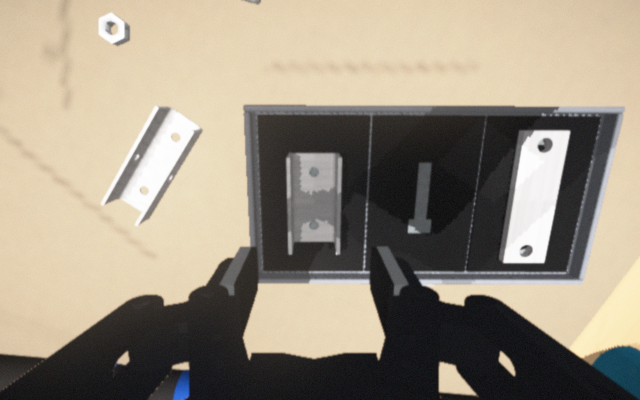

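Run:
```python
from h import *
go([.608,-.35,.14],-13,N=20,flip=False)
```

```text
t 15.4167 pos [0.5798 0.0305 0.1327] jaw 114.13 gap 0.5991009520491232 F [ 0.5 -0.6  0.8] q [-0.14  0.6   1.63  0.    0.91 -2.13]
dp mm [ 129.8 -358.8   -7.6] rot [-1.7000e-03 -3.4000e-03  2.2188e+00]
rows 20 each [-15.34 -17.96  -0.4 ] [-1.000e-04 -2.000e-04  1.109e-01]
```

>>> servo_tool --pt "-10 -12 -4 0 0 0.08 -0.1" --pt "-15.3 -18 -2 0 0 0.111 -0.1" --pt "-15.3 -18 -0.4 0 0 0.111 -0.1" --pt "-15.3 -18 -0.4 0 0 0.111 -0.1" --pt "-15.3 -18 -0.4 0 0 0.111 -0.1" --pt "-15.3 -18 -0.4 0 0 0.111 -0.1" --pt "-15.3 -18 -0.4 0 0 0.111 -0.1" --pt "-15.3 -18 -0.4 0 0 0.111 -0.1" --pt "-15.3 -18 -0.4 0 0 0.111 -0.1" --pt "-15.3 -18 -0.4 0 0 0.111 -0.1" --pt "-15.3 -18 -0.4 0 0 0.111 -0.1" --pt "-15.3 -18 -0.4 0 0 0.111 -0.1"

```text
t: 16.42
tcp_pos: [0.696, -0.1929, 0.12]
tool_rot: [0.45, 0.893, -0.003, -0.018]
force: [0.7, -0.1, 0.4]
finger_gap: 0.451
```

Run:
```python
from h import *
go([.608,-.35,.14],-13,flip=False)
```

```text
t 16.4167 pos [ 0.696  -0.1929  0.12  ] jaw 36.54 gap 0.4509152834034822 F [ 0.7 -0.1  0.4] q [-0.42  0.79  1.22 -0.    1.17 -1.06]
dp mm [ -73.3 -164.6  -18.8] rot [-0.0326 -0.0191  0.8642]
rows 8 each [-16.63 -16.2   -2.53] [-0.0041 -0.0024  0.108 ]
```

>>> servo_tool --pt "-16.6 -16.2 -2.5 -0.004 -0.0024 0.108 -0.15" --pt "-16.6 -16.2 -2.5 -0.004 -0.0024 0.108 -0.15" --pt "-16.6 -16.2 -2.5 -0.004 -0.0024 0.108 -0.15" --pt "-16.6 -16.2 -2.5 -0.004 -0.0024 0.108 -0.15" --pt "-16.6 -16.2 -2.5 -0.004 -0.0024 0.108 -0.15" --pt "-16.6 -16.2 -2.5 -0.004 -0.0024 0.108 -0.15" --pt "-14 -14 -2.5 -0.004 -0.0024 0.1 -0.15" --pt "-7 -7 -1 0 0 0.05 -0.15" --pt "0 0 0 0 0 0 -0.15" --pt "0 0 0 0 0 0 -0.15"

```text
t: 17.25
tcp_pos: [0.6037, -0.3459, 0.1158]
tool_rot: [0.778, 0.628, -0.006, -0.016]
force: [-0.1, -0.5, -0.1]
finger_gap: 0.424
```

Run:
```python
from h import *
snap('wrist','w13')
go([.608,-.35,.10],-13,flip=False)
```

```text
t 17.3 pos [ 0.6037 -0.3457  0.1156] jaw -12.11 gap 0.4233826513272637 F [-0.5  0.7  0. ] q [-0.68  0.76  1.3  -0.01  1.11 -0.46]
dp mm [-3.5  5.6 15.4] rot [-0.033  -0.0109  0.0153]
rows 1 each [-3.51  5.61 15.35] [-0.033  -0.0109  0.0153]
```

View pics/w13.png

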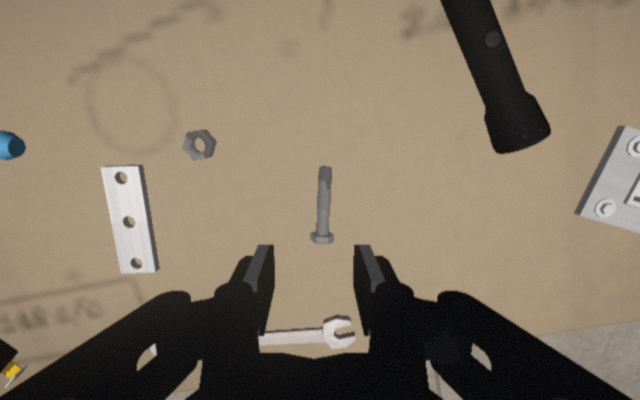

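Run:
```python
from h import *
crop('w13',295,155,350,255,6,'w13c')
```

```text
(no output)
```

View pics/w13c.png

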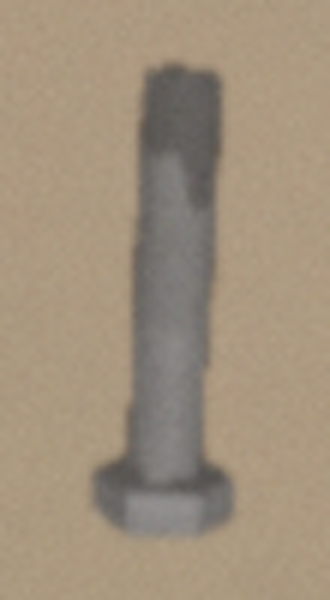

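Run:
```python
from h import *
w=load('w13'); f=lambda a:(np.array(a)+.5)/6-.5+[295,155]
a=bp(w,f([[182,68]]),.004)[0];a2=bp(w,f([[182,74]]),.012)[0]; b=bp(w,f([[164,534]]),.016)[0]
a=(a+a2)/2; d=a-b
print(a,b,np.linalg.norm(d[:2]),(a+b)/2,np.degrees(np.arctan2(d[1],d[0])))
p=bp(w,f([[145,100],[219,100],[129,440],[203,440],[94,500],[234,500]]),.008)[:,:2]; print(np.linalg.norm(p[::2]-p[1::2],axis=1)); m=(p[::2]+p[1::2])/2; e=m[0]-m[1]; print(m,np.degrees(np.arctan2(e[1],e[0])))
```

```text
[ 0.61464089 -0.32011102  0.008     ] [ 0.60046912 -0.37725101  0.016     ] 0.05887119446382685 [ 0.607555   -0.34868102  0.012     ] 76.07066129697623
[0.0093053  0.00973603 0.01857078]
[[ 0.61389581 -0.32370539]
 [ 0.6027133  -0.36745276]
 [ 0.60073136 -0.37561424]] 75.6613272262195
```

Run:
```python
from h import *
go([.6075,-.3487,.05],-14.1,flip=False)
```

```text
t 17.3 pos [ 0.6037 -0.3457  0.1156] jaw -12.11 gap 0.4233826513272637 F [-0.5  0.7  0. ] q [-0.68  0.76  1.3  -0.01  1.11 -0.46]
dp mm [-2.9  6.5 65.4] rot [-0.0331 -0.0106  0.0345]
rows 2 each [-1.33  2.99 32.71] [-0.0165 -0.0053  0.0173]
```

>>> servo_tool --pt "-1 2.5 18 -0.012 -0.004 0.013 -0.15" --pt "-1 2.5 22 -0.012 -0.004 0.013 -0.15" --pt "-0.5 1 14 -0.006 -0.002 0.006 -0.15" --pt "0 0 6 0 0 0 -0.15" --pt "0 0 0 0 0 0 -0.15"

```text
t: 17.72
tcp_pos: [0.6122, -0.3445, 0.0515]
tool_rot: [0.785, 0.62, 0.0, -0.001]
force: [0.1, 0.0, -0.6]
finger_gap: 0.421
```

Run:
```python
from h import *
go([.6075,-.3487,.004],-14.1,flip=False)
```

```text
t 17.7167 pos [ 0.6122 -0.3445  0.0515] jaw -13.41 gap 0.42124797560398536 F [ 0.1  0.  -0.6] q [-0.67  0.84  1.34  0.    0.96 -0.44]
dp mm [-5.2 -3.6 47.5] rot [-0.0005 -0.0014  0.0121]
rows 2 each [-2.61 -1.79 23.75] [-0.0003 -0.0007  0.0061]
```

>>> servo_tool --pt "-2.4 -1.6 15 0 0 0.006 -0.15" --pt "-2 -1.4 15 0 0 0.004 -0.15" --pt "-0.8 -0.6 7 0 0 0.002 -0.15" --pt "0 0 2 0 0 0 -0.15" --pt "0 0 0 0 0 0 -0.15"

```text
t: 18.13
tcp_pos: [0.6117, -0.3463, 0.013]
tool_rot: [0.786, 0.618, 0.001, 0.001]
force: [0.9, 0.3, -0.5]
finger_gap: 0.424
```

Run:
```python
from h import *
go([.6075,-.3487,.004],-14.1,flip=False)
```

```text
t 18.1333 pos [ 0.6117 -0.3463  0.013 ] jaw -13.65 gap 0.4237292439891607 F [ 0.9  0.3 -0.5] q [-0.67  0.89  1.35  0.    0.9  -0.44]
dp mm [-3.3 -3.5  9. ] rot [ 0.0027 -0.0008  0.0078]
rows 1 each [-3.29 -3.51  9.01] [ 0.0027 -0.0008  0.0078]
```

>>> servo_tool --pt "-2.5 -2.5 6 0.002 0 0.005 -0.15" --pt "-0.8 -1 3 0.001 0 0.003 -0.15" --pt "0 0 0 0 0 0 -0.15" --pt "0 0 0 0 0 0 -0.15"

```text
t: 18.47
tcp_pos: [0.6091, -0.3496, 0.0061]
tool_rot: [0.788, 0.615, 0.001, 0.002]
force: [-0.2, -0.2, 0.4]
finger_gap: 0.425
```

Run:
```python
from h import *
go([.6075,-.3487,.004],-14.1,flip=False)
```

```text
t 18.4667 pos [ 0.6091 -0.3496  0.0061] jaw -14.07 gap 0.42484184967551014 F [-0.2 -0.2  0.4] q [-0.68  0.9   1.35  0.    0.88 -0.43]
dp mm [ 0.5 -1.8  2.1] rot [0.0036 0.0012 0.0005]
rows 1 each [ 0.46 -1.82  2.11] [0.0036 0.0012 0.0005]
```

>>> servo_tool --pt "0.4 -1.8 2.2 0.003 0.001 0 -0.15" --pt "0 0 0 0 0 0 -0.3" --pt "0 0 0 0 0 0 -0.5" --pt "0 0 0 0 0 0 -0.7" --pt "0 0 0 0 0 0 -0.9" --pt "0 0 0 0 0 0 -1" --pt "0 0 0 0 0 0 -1" --pt "0 0 0 0 0 0 -1" --grip_force 40

```text
t: 19.13
tcp_pos: [0.6081, -0.3495, 0.0055]
tool_rot: [0.788, 0.615, 0.0, 0.002]
force: [0.4, -0.4, -0.2]
finger_gap: 0.186
```

Run:
```python
from h import *
snap('wrist','w14')
go([.6075,-.3487,.004],-14.1,flip=False)
```

```text
t 19.1833 pos [ 0.608  -0.3495  0.0054] jaw -14.09 gap 0.18278229356248357 F [-0.5  0.1 -0.5] q [-0.68  0.9   1.36  0.    0.88 -0.43]
dp mm [ 0.6 -0.7  1.4] rot [0.0028 0.0011 0.0002]
rows 1 each [ 0.64 -0.72  1.43] [0.0028 0.0011 0.0002]
```

View pics/w14.png

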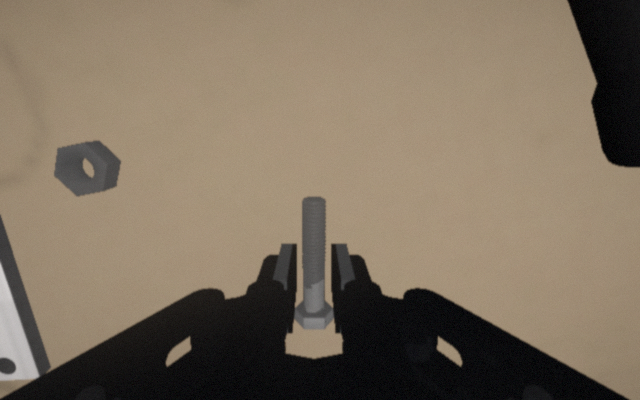

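>>> servo_tool --pt "0 0 -8 0 0 0 -1" --pt "0 0 -20 0 0 0 -1" --pt "0 0 -35 0 0 0 -1" --pt "0 0 -35 0 0 0 -1" --pt "0 0 -20 0 0 0 -1" --pt "0 0 0 0 0 0 -1"

```text
t: 19.68
tcp_pos: [0.6061, -0.3479, 0.1264]
tool_rot: [0.788, 0.615, -0.0, -0.003]
force: [0.6, -0.7, -0.5]
finger_gap: 0.182
```

Run:
```python
from h import *
w=load('w14'); t=np.array([.608,-.3495]);jaw=np.radians(-14.1); x=np.array([-np.sin(jaw),np.cos(jaw)]); y=np.array([np.cos(jaw),np.sin(jaw)])
for p,z in (([314,196],.004),([314,199],.012),([313.5,329],.016)):
    H=bp(w,[p],z)[:,:2]-t; print(H@x,H@y)
w=load('w4')
go([.5448,.1117,.12],114.1,flip=False,N=20)
```

```text
[0.03009123] [0.00047095]
[0.03081375] [0.00044]
[-0.02920897] [0.00020887]
t 19.6833 pos [ 0.6061 -0.3479  0.1264] jaw -14.09 gap 0.18189911732886332 F [ 0.6 -0.7 -0.5] q [-0.68  0.74  1.31  0.    1.09 -0.43]
dp mm [ 430.9 -171.3    8.2] rot [ 1.0000e-04 -6.4000e-03 -2.2373e+00]
rows 20 each [22.33 18.22  0.33] [ 0.     -0.0003 -0.1119]
```

>>> servo_tool --pt "16 12 -2 0 0 -0.08 -1" --pt "22.3 18.2 0 0 0 -0.112 -1" --pt "22.3 18.2 0 0 0 -0.112 -1" --pt "22.3 18.2 0 0 0 -0.112 -1" --pt "22.3 18.2 0 0 0 -0.112 -1" --pt "22.3 18.2 0 0 0 -0.112 -1" --pt "22.3 18.2 0 0 0 -0.112 -1" --pt "22.3 18.2 0 0 0 -0.112 -1" --pt "22.3 18.2 0 0 0 -0.112 -1" --pt "22.3 18.2 0 0 0 -0.112 -1" --pt "22.3 18.2 0 0 0 -0.112 -1" --pt "22.3 18.2 0 0 0 -0.112 -1"

```text
t: 20.68
tcp_pos: [0.702, -0.0463, 0.121]
tool_rot: [0.225, 0.974, -0.0, -0.003]
force: [-0.4, -0.1, 0.0]
finger_gap: 0.184
```

Run:
```python
from h import *
go([.5448,.1117,.11],114.1,flip=False)
```

```text
t 20.6833 pos [ 0.702  -0.0463  0.121 ] jaw 63.98 gap 0.18383703019850503 F [-0.4 -0.1  0. ] q [-0.22  0.76  1.3  -0.    1.09 -1.34]
dp mm [210.5  73.   12. ] rot [ 3.000e-04 -5.700e-03 -8.748e-01]
rows 8 each [21.67 18.88  1.43] [ 0.     -0.0007 -0.1093]
```

>>> servo_tool --pt "21.7 18.9 0 0 -0.001 -0.109 -1" --pt "21.7 18.9 0 0 -0.001 -0.109 -1" --pt "21.7 18.9 0 0 -0.001 -0.109 -1" --pt "21.7 18.9 0 0 -0.001 -0.109 -1" --pt "21.7 18.9 0 0 -0.001 -0.109 -1" --pt "21.7 18.9 0 0 -0.001 -0.109 -1" --pt "18 14 0 0 -0.001 -0.1 -1" --pt "8 7 0 0 0 -0.05 -1" --pt "0 0 0 0 0 0 -1" --pt "0 0 0 0 0 0 -1"

```text
t: 21.52
tcp_pos: [0.5468, 0.1131, 0.1126]
tool_rot: [-0.2, 0.98, 0.003, -0.007]
force: [0.4, 0.3, 0.8]
finger_gap: 0.189
```

Run:
```python
from h import *
snap('wrist','w15')
go([.5448,.1117,.05],114.1,flip=False)
```

```text
t 21.5667 pos [0.5469 0.1129 0.1125] jaw 113.08 gap 0.18374969412429487 F [-0.3 -0.2 -0.4] q [ 0.    0.61  1.69  0.    0.85 -1.97]
dp mm [ 1.6 -0.9 62.6] rot [ 0.0092 -0.0137 -0.0177]
rows 2 each [ 0.88 -0.37 31.28] [ 0.0046 -0.0068 -0.0089]
```

View pics/w15.png

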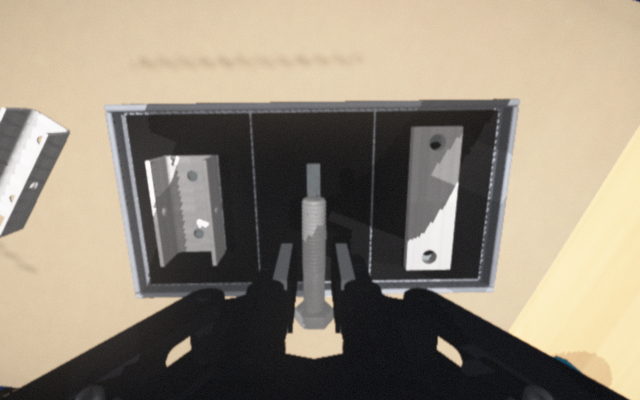

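Run:
```python
from h import *
w=load('w15');P=bp(w,[[313.5,163.5]],.008)[0,:2]
x=np.array([np.cos(np.radians(204.1)),np.sin(np.radians(204.1))]); print(P-.03*x)
crop('w15',290,150,340,210,8,'w15c')
```

```text
[0.54435337 0.11216427]
```

>>> servo_tool --pt "0.8 -0.4 18 0.004 -0.005 -0.008 -1" --pt "0.6 -0.4 22 0.003 -0.005 -0.006 -1" --pt "0 0 14 0.002 -0.003 -0.003 -1" --pt "0 0 6 0 0 0 -1" --pt "0 0 0 0 0 0 -1"

```text
t: 21.98
tcp_pos: [0.5552, 0.1084, 0.0511]
tool_rot: [-0.204, 0.979, -0.002, 0.006]
force: [-0.8, -0.0, -0.5]
finger_gap: 0.187
```

Run:
```python
from h import *
snap('wrist','w16')
go([.5448,.1117,.03],114.1,flip=False)
```

```text
t 22.0333 pos [0.5555 0.1084 0.0516] jaw 113.55 gap 0.18234624905383004 F [ 0.7  0.7 -0.5] q [-0.    0.71  1.72 -0.    0.69 -1.99]
dp mm [ 8.8  7.4 21.5] rot [-0.0063  0.0121 -0.0096]
rows 1 each [ 8.8   7.43 21.49] [-0.0063  0.0121 -0.0096]
```

View pics/w16.png

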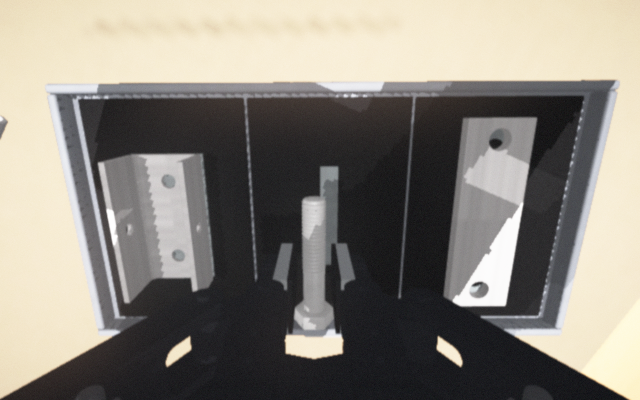

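View pics/w15c.png

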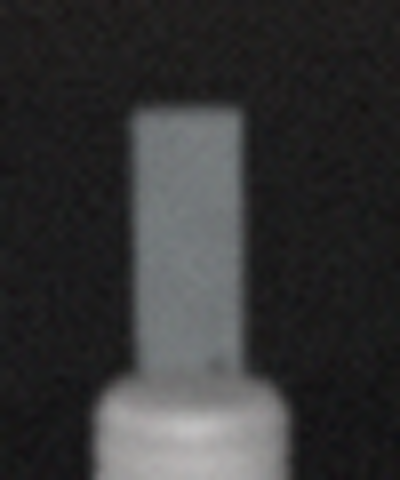

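>>> servo_tool --pt "5 4.2 10 -0.003 0.006 -0.005 -1" --pt "3 2.9 9 -0.003 0.005 -0.004 -1" --pt "0 0 4 0 0 0 -1" --pt "0 0 0 0 0 0 -1"

```text
t: 22.37
tcp_pos: [0.5479, 0.1112, 0.0284]
tool_rot: [-0.208, 0.978, -0.0, 0.003]
force: [-0.7, 0.3, 0.1]
finger_gap: 0.184
```

Run:
```python
from h import *
go([.5453,.1119,.0138],114.1,flip=False)
```

```text
t 22.3667 pos [0.5479 0.1112 0.0284] jaw 113.98 gap 0.18383860481696587 F [-0.7  0.3  0.1] q [ 0.    0.75  1.74  0.    0.65 -1.99]
dp mm [ 2.2  1.8 14.6] rot [-0.002   0.0051 -0.0021]
rows 1 each [ 2.18  1.76 14.55] [-0.002   0.0051 -0.0021]
```

>>> servo_tool --pt "1.4 1.1 7 -0.001 0.003 -0.001 -1" --pt "0.8 0.6 5 -0.001 0.002 -0.001 -1" --pt "0 0 1 0 0 0 -1" --pt "0 0 0 0 0 0 -1"

```text
t: 22.7
tcp_pos: [0.5454, 0.1122, 0.0144]
tool_rot: [-0.209, 0.978, -0.0, 0.0]
force: [0.4, 0.0, -0.2]
finger_gap: 0.189
```

Run:
```python
from h import *
go([.5453,.1119,.0138],114.1,flip=False)
```

```text
t 22.7 pos [0.5454 0.1122 0.0144] jaw 114.12 gap 0.18888579543583014 F [ 0.4  0.  -0.2] q [ 0.    0.77  1.75  0.    0.62 -1.99]
dp mm [ 0.2 -0.2  0.6] rot [-0.0002  0.0005  0.0004]
rows 1 each [ 0.17 -0.25  0.62] [-0.0002  0.0005  0.0004]
```

>>> servo_tool --pt "0.2 -0.2 0.9 0 0 0 -1" --pt "0 0 0 0 0 0 -1" --pt "0 0 0 0 0 0 -1" --pt "0 0 0 0 0 0 -0.5" --pt "0 0 0 0 0 0 -0.2" --pt "0 0 0 0 0 0 -0.2" --pt "0 0 -8 0 0 0 -0.2" --pt "0 0 -20 0 0 0 -0.2" --pt "0 0 -35 0 0 0 -0.2" --pt "0 0 -35 0 0 0 -0.2" --pt "-10 0 -30 0 0 0 0" --pt "0 0 0 0 0 0 0"

```text
t: 23.7
tcp_pos: [0.5538, 0.1159, 0.148]
tool_rot: [-0.209, 0.978, 0.0, -0.001]
force: [1.7, 0.7, -0.6]
finger_gap: 0.501
```

Run:
```python
from h import *
manip.sense()
go([.57,.12,.2],114.1,flip=False)
snap('wrist','w17')
```

```text
t 23.7 pos [0.5538 0.1159 0.148 ] jaw 114.09 gap 0.5013773692899931 F [ 1.7  0.7 -0.6] q [ 0.01  0.56  1.66  0.    0.92 -1.98]
dp mm [-16.3  -2.8 -52.1] rot [ 0.0012 -0.0023 -0.0001]
rows 2 each [ -8.19  -1.42 -26.03] [ 0.0006 -0.0011 -0.0001]
```

View pics/w17.png

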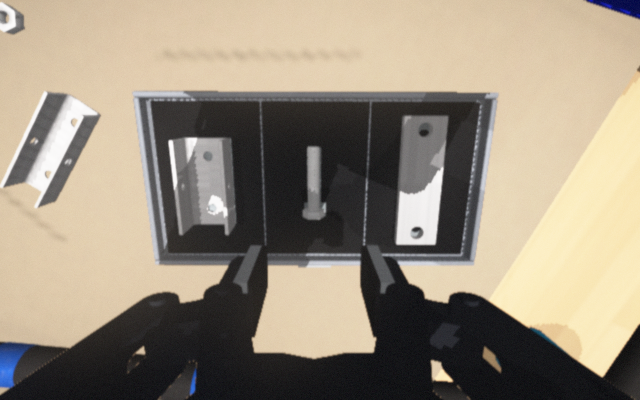

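>>> servo_tool --pt "0 0 0 0 0 0 0" --pt "0 0 0 0 0 0 0" --pt "0 0 0 0 0 0 0"

```text
t: 24.0
tcp_pos: [0.5489, 0.1156, 0.1451]
tool_rot: [-0.209, 0.978, 0.001, -0.005]
force: [-0.7, -0.2, -0.5]
finger_gap: 0.499
```

Run:
```python
from h import *
snap('wrist','w18')
crop('w18',130,85,320,270,4,'w18a');crop('w18',290,85,500,270,3.8,'w18b')
```

```text
(no output)
```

View pics/w18a.png

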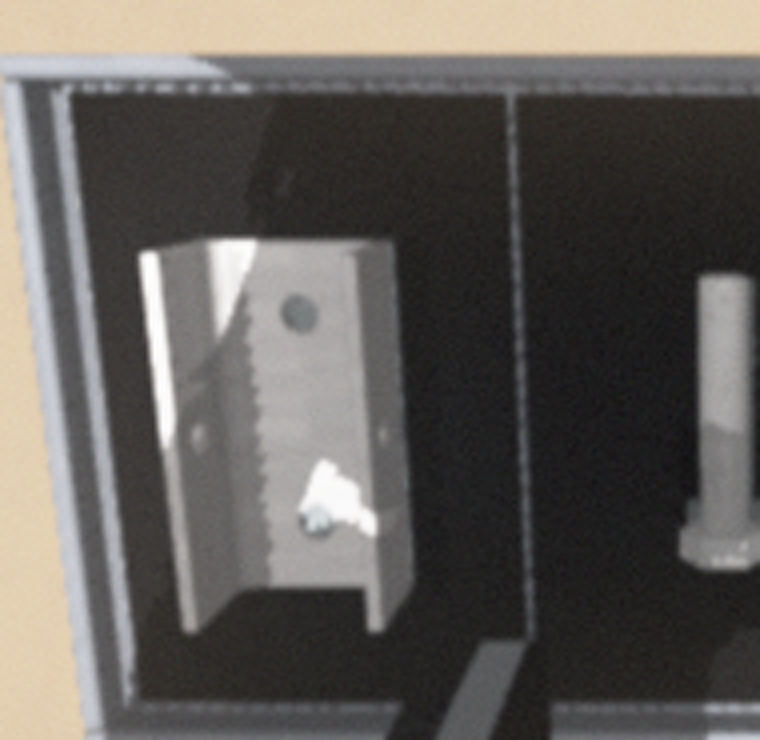

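View pics/w18b.png

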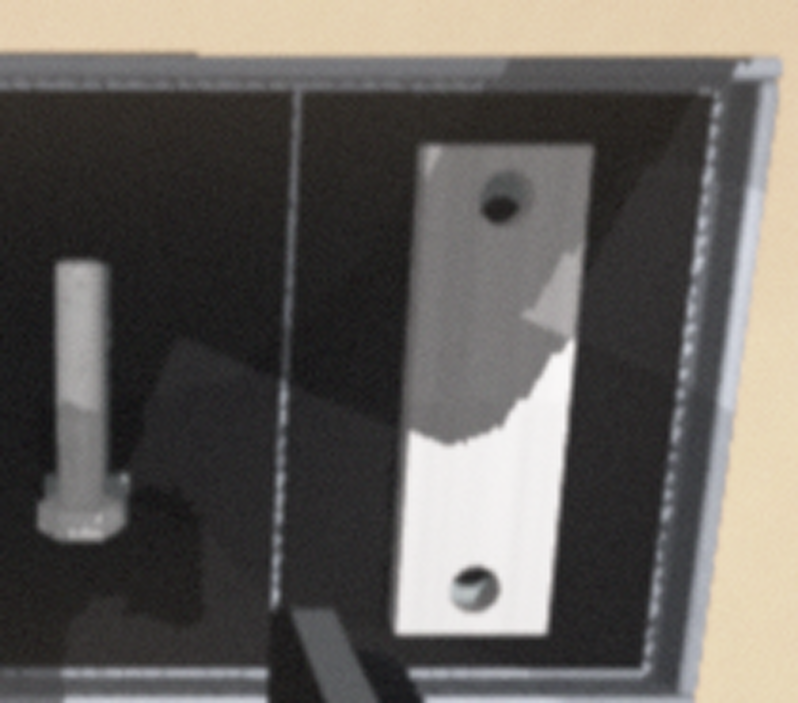

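Run:
```python
from h import *
w=load('w18'); fa=lambda a:(np.array(a)+.5)/4-.5+[130,85]; fb=lambda a:(np.array(a)+.5)/3.8-.5+[290,85]
tx=np.array([np.cos(np.radians(204.1)),np.sin(np.radians(204.1))]);ty=np.array([-tx[1]*-1,tx[0]*-1])*1; ty=np.array([np.cos(np.radians(114.1)),np.sin(np.radians(114.1))])
for n,p,z,g in (('plate',fb([[422,144],[594,147],[548,636],[399,636]]),.016,(.5083,.1940)),('br',fa([[139,253],[361,252],[384,632],[184,632]]),.038,(.5810,.0295)),('brbase',fa([[300,314],[317,520]]),.010,(.5810,.0295))):
    P=bp(w,p,z)[:,:2]; c=P.mean(0); d=P[0]+P[1]-P[2]-P[3] if len(P)==4 else P[0]-P[1]; e=(c-np.array(g))*1e3
    print(n,c.round(4),(np.degrees(np.arctan2(d[1],d[0]))+180).round(2),np.linalg.norm(P-np.roll(P,-1,0),axis=1).round(4),'err along,across mm',e@tx,e@ty)
a=bp(w,fb([[82,260]]),.012)[0,:2];a=(a+bp(w,fb([[82,258]]),.02)[0,:2])/2;b=bp(w,fb([[82,542]]),.024)[0,:2];e=((a+b)/2-[.5446,.1119])*1e3
print((a+b)/2,np.linalg.norm(a-b),np.degrees(np.arctan2(*(a-b)[::-1]))+180,e@tx,e@ty)
```

```text
plate [0.5079 0.1923] 24.76 [0.0359 0.1096 0.0344 0.1101] err along,across mm 1.089043366341374 -1.4158308090020837
br [0.5801 0.0302] 23.93 [0.041  0.0749 0.0397 0.0747] err along,across mm 0.4968903250974115 1.0358547253598458
brbase [0.5806 0.0297] 24.02 [0.0447 0.0447] err along,across mm 0.3204853272734835 0.34986584597490716
[0.54336969 0.11014628] 0.060701266609298074 23.999840131006437 1.8391719003490865 -1.0984852736504571
```

>>> servo_tool --pt "-4 18 0 0 0 0 0" --pt "-4 28 0 0 0 0 0" --pt "-4 28 0 0 0 0 0" --pt "-4 28 0 0 0 0 0" --pt "-4 18 0 0 0 0 0" --pt "0 8 0 0 0 0 0" --pt "0 0 0 0 0 0 0" --pt "0 0 0 0 0 0 0" --pt "0 0 0 0 0 0 0"

```text
t: 24.8
tcp_pos: [0.5079, 0.241, 0.1343]
tool_rot: [-0.207, 0.978, 0.001, -0.017]
force: [1.0, -0.4, 0.3]
finger_gap: 0.498
```

Run:
```python
from h import *
s=snap('wrist','w19')
crop('w19',100,60,360,270,3,'w19a')
```

```text
(no output)
```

View pics/w19a.png

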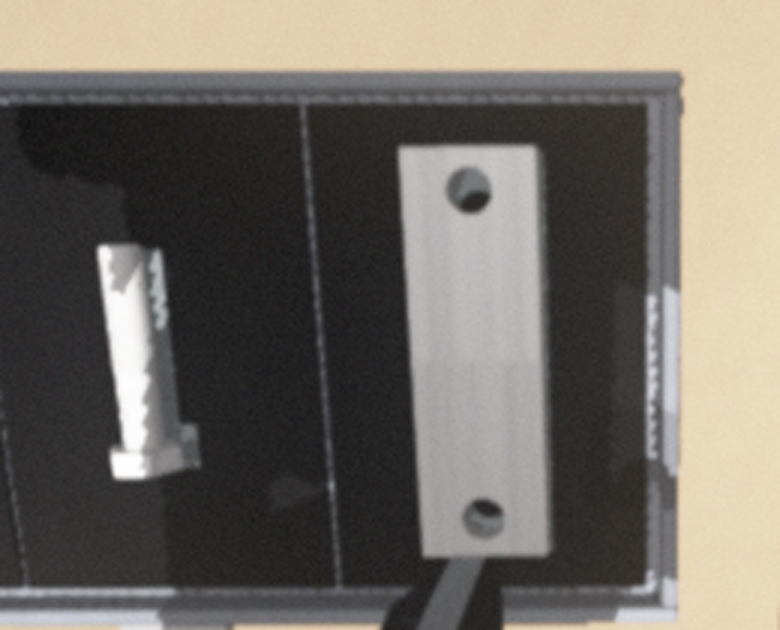

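```bash
python3 - <<'E'
from h import *
w=load('w19'); f=lambda a:(np.array(a)+.5)/3-.5+[100,60]
th=np.radians(204.1);tx=np.array([np.cos(th),np.sin(th)]);ty=np.array([np.cos(th-np.pi/2),np.sin(th-np.pi/2)])
def q(p,z): 
    P=bp(w,f(p),z)[:,:2]-np.array([.5446,.1119]); return np.c_[P@tx,P@ty]*1e3
print('outline tail R, head R pts',q([[163,250],[199,466],[197,424]],.008).round(1))
print('bolt tail top edges',q([[98,245],[138,245]],.016).round(1),'tail z19',q([[118,245]],.019).round(1),'head end z.024',q([[112,478],[153,478]],.024).round(1), q([[112,478],[153,478]],.02).round(1))
print('plate top',q([[399,146],[539,145],[551,555],[424,556]],.016).round(1),'base R',q([[546,150]],.008).round(1))
print('div',q([[305,105],[338,585],[645,103],[650,585]],.008).round(1))
E
crop() { :; }
python3 - <<'E'
import sys; sys.path.insert(0,'.')
import os; os.chdir('.')
from h import *
crop('w19',125,130,180,230,6,'w19b')
E
```

```text
outline tail R, head R pts [[ 29.8   6.1]
 [-29.5   9.2]
 [-17.5   9.9]]
bolt tail top edges [[31.6 -6.7]
 [31.5  3.5]] tail z19 [[31.7 -0.1]] head end z.024 [[-28.2  -6.8]
 [-28.3   4. ]] [[-29.4  -8.9]
 [-29.4   2. ]]
plate top [[ 55.7  71.9]
 [ 55.7 107. ]
 [-53.6 107.2]
 [-53.6  72. ]] base R [[ 54.8 108.1]]
div [[ 66.2  46.6]
 [-65.2  45.1]
 [ 66.3 133.8]
 [-65.9 134.7]]
```

View pics/w19b.png

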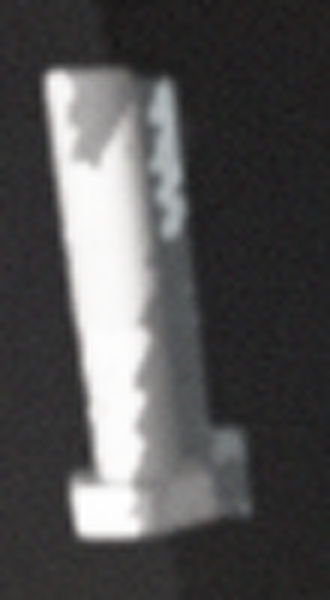

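Run:
```python
from h import *
snap('scene','sc9'); crop('sc9',200,120,470,320,2.9,'sc9c')
```

```text
(no output)
```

View pics/sc9c.png

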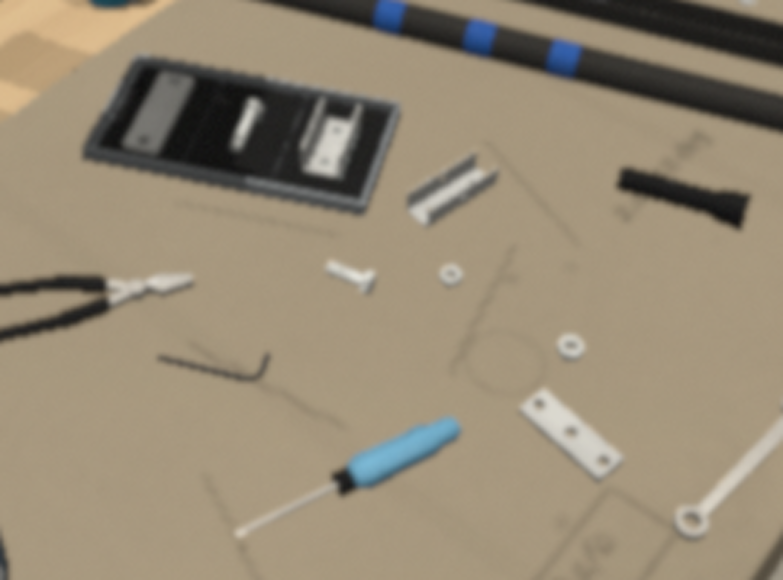

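The three kit parts lie in the tray and the look-alikes, tray and other items are at the same pixels as in the first scene picture. I'm handing in.

Run:
```python
from h import *
print(manip.sense()['t'],manip.sign_off())
```

```text
the job is handed in; nothing more can be done
24.9 None
```

The kit is made up: the long two-hole plate, the wide U bracket (open side up) and the long bolt each lie flat on their own outlined pad. I handed in at 24.9 s with the gripper clear above the tray.

| Part | Offset from outline centre | Angle to outline |
|---|---|---|
| Long plate | about 1 mm along, 1–1.5 mm across | within about 0.7° |
| Wide U bracket | about 0.5 mm along, up to 1 mm across | within about 0.2° |
| Long bolt | about 1.7 mm along, 1.1–2 mm across | within about 0.1° |

- **Accuracy:** the wrist views disagree with each other by about 1 mm, and the calibration is good to only about 2 mm. I left the remaining offsets as they were, although the bolt's was seen in two views.
- **Bolt direction:** its head points the same way as the head on the outline.
- **Look-alikes:** in the last scene picture the short plate, the narrow bracket and the stout bolt are where they lay at the start.

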